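# Gauge the bore of a clamped tank connector and present the rod for reading

## Robot

A 6-joint arm with a two-finger parallel gripper is mounted at the origin on the work surface. World frame = base frame: x ahead of the robot, y to its left, z up, the work surface at z = 0. Lengths are in m, angles in degrees, forces in N, time in s.
With the tool pointing down it reaches from about 0.35 to 0.875 m from the base axis. Payload 4.2 kg.
Tool frame: the origin (TCP) lies midway between the tips of the shut fingers; the grasp point (between the pads) lies r.pinch_z behind it (r.pinch_z is the distance from the TCP to the grasp point, in m); z points along the fingers, y is the direction in which the jaws open and shut (so a half turn about z gives the same grasp; the last joint's range is limited). The gripper opens to 87 mm and grips with 3 to 60 N. Pads are 19 mm wide; open, the fingers measure 117 mm over their backs; the gripper's body (75 mm by 190 mm) begins 51 mm behind the grasp point.
Start: joints at [88.843, 22.042, 0.453, 0, -68.411, -14.817], TCP at [0.172, 0.601, 0.223] pointing down, gripper open.
Joint ranges: [-179.83, 179.83], [-69.29, 118.12], [-61.27, 80.66], [-181.25, 117.63], [-171.15, -9.14], [-177.46, 177.46]. Speed limits (degrees/s): [159.86, 159.86, 180, 180, 180, 180].

## Interface

Orientations are given as a 3x3 rotation matrix whose columns are the frame's x, y, z axes.
In Python, from station import r gives the robot as it stands. The module is installed in compiled form; this text tells all that it offers.
- The arm moves only by the tool play_rows, never from a script. Its argument "deltas" is a list of rows, each a list of 7 numbers: the shift along the tool's x, y, z in units of 25 mm (1.0 is 25 mm), then the turn, a rotation vector about the tool's x, y, z in units of 5 degrees (1.0 is 5 degrees), then the finger opening in mm, from 0 to 87. In form: [[tx, ty, tz, wx, wy, wz, fingers], ...]. A call has 1 to 12 rows; each row is the pose to reach, as a shift and turn from the pose commanded when the call began, along the tool's axes at that moment; what a row does not reach only later rows make up. A row lasts 1/10 s, in which the tool goes at most 50 mm and 8.59 degrees, less where a joint would pass 70% of its speed; a pose out of reach is approached as far as the arm can. A call with a gripper value outside its range is refused whole. The fingers move at their own pace and stop on an object; the grip force is fixed at half the most. Time passes only in rows, so rows that repeat a pose let the fingers close. It gives the time, the measured TCP pose, the force and the opening at its end, in the units of the state.
- r.sense(): the state, without advancing time (a new reading comes with each control period).
- r.capture(name): name is "scene" or "top" or "wrist"; returns a dict with "pixels" (384x512x3 uint8, red, green, blue), "camera_matrix" (3x3 intrinsics, pixels), "R" (3x3) and "t" (3): a world point X has camera coordinates R X + t; the wrist camera has in their place "T_tool_cam" (4x4, takes a point from camera to tool coordinates, whose origin is the TCP and whose axes are the flange's). Camera axes: x right, y down, z forward; pixel columns grow to the right and rows downward; lengths in m; the calibration is good to about 2 mm. A picture is of the moment at which its call begins: read the wrist's pose just before it. There is no depth.
- r.finish_job(): hands the job in, once; it reports no verdict.
Trained networks look in the newest picture that a camera, given by its name, has taken for a name from the list of things; names that differ only in an ending like _2 or _b are one class to them, and where a whole thing is asked for, a point or a joint stands for the part that bears it (a point fixed in the world has none). Each returns a list of dicts, best first, with "score" (0 to 1); they miss things now and then, are a little off and sometimes report something else, mostly with a low value. They report only what shows in the picture. A call takes as long as a camera call. They do not tell look-alikes from the thing itself.
- r.spot_in(camera, target): "centre" ([x, y, z] in m, in world coordinates, good to about 4 mm: the middle of the surface that is visible of it).
- r.cut_out(camera, target): "region" (384x512 bool, what is visible of it).
The state is a dict: "time_s": time; "joints": joint angles; "joint_velocities": joint speeds; "effort": joint torques, N m; "tcp_pos": TCP position; "ee_rot": TCP orientation; "wrist_force": force on the tool from outside, world axes, zero at the start; "moment": the same for the moment, N m; "gripper_width": opening from 0.0 (shut) to 1.0 (fully open).
Only numpy, scipy, OpenCV 4.12 (cv2) and the standard library are available. Lean on these libraries where they do the work, as an engineer would, in place of code of your own. Each camera call takes 0.05 s, during which the arm holds its last target.

## Task

Turn the black clamp knob on the steel test jig clockwise to its end stop; then take the gauge rod out of its cradle by the handle, push it tip first down the jig's sloping guide tube until its collar stops against the tube's mouth, and draw it right out again. Finish while still holding the rod in the gripper: keep it still and level, touching nothing else, with its tip about 80 mm above the middle of the square reading plate. Do not press the jig's push button and leave all other things where they stand.

Things in the scene. Friction and masses are not known exactly. Their poses are not given: they have to be found in the camera images.
- jig: Fixed steel test jig, base plate 170 x 230 x 12 mm; origin on the bench, plate x -120 to +50, y -160 to +70 mm, z up. Carries the sloping guide tube (over y = 0), the clamp knob on a low block (y = -115), a clamp jaw driven by the knob, and a blue push button at (-85, 45) mm. Nothing within 65 mm of the knob's axis is higher than the knob.
- guide_tube: Steel guide tube on the jig, outside 32 mm, bore 15 mm, 80 mm long, sloping 35 degrees from level. Origin at the centre of its open upper mouth, 115 mm above the bench; x axis along the tube, out of the mouth and up, facing away from the robot: the rod goes in along -x. Its y is level. The fully inserted rod's collar rests on the mouth's rim.
- clamp_knob (a joint): Clamp knob, rad: grows as the knob is turned clockwise seen from above; 1.4 is the clockwise end stop (clamped), 0 the other end. Light friction (0.03 N m), it stays where it is left; no spring.
- clamp_knob_grip (a point): Point on the vertical knob axis at the height to grip. The point turns with the knob: its x axis lies along the knob's raised bar grip, z is up. The bar is 42 mm long, 14 mm wide (y) and 32 mm high on a 44 mm disc; its top is 76 mm above the bench, 7 mm above this point; pinch it across its y.
- gauge_rod: Gauge rod, 174 mm, about 140 g. Origin on its axis at the collar's stop face; x from tip to handle. Shank 10 mm thick to the tip at x = -70 (last 8 mm tapered); collar 28 mm across, x 0 to 8; black flat-sided handle 16 mm wide (y), 20 mm high (z), x 24 to 104: grip at about x = 60 across y. Starts level in the cradle, z up, axis 55 mm above the bench, tip to the robot.
- rod_tip (a point): Centre of the rod's tip end, on its axis.
- cradle: Fixed aluminium cradle, base 150 x 50 x 8 mm, origin on the bench. Two uprights 40 mm wide, 10 mm thick at x = -52 (saddle 50 mm high, under the shank) and x = +77 (45 mm high, under the handle's end), with cheeks 9 mm higher beside the rod, whose origin lies at (-17, 0, 55) mm. The rod lifts straight up.
- reading_plate: Fixed square aluminium plate 100 x 100 x 10 mm flat on the bench with a fine cross on top; origin under its centre.
- plate_top (a point): Middle of the reading plate's top face, 10 mm above the bench.
- start_button (a joint): Blue push button of the jig, m pressed (0 up, 0.006 fully down). Leave it alone.
- parts_cup: Bystander: grey polymer cup, 72 mm diameter, 62 mm high; origin under its centre.
- lever_valve: Bystander: brass lever valve, about 95 mm long, 52 mm high; origin under its body.
- tank_connector: Bystander: spare brass tank connector standing on its flange, 44 mm diameter, 42 mm high; origin under its centre.
- ring_gauge: Bystander: steel ring gauge, 60 mm diameter, 18 mm high; origin under its centre.
- plug_gauge: Bystander: steel plug gauge standing upright, 24 mm diameter, 75 mm high; origin under its centre.
- dial_indicator: Bystander: silver dial indicator on a magnetic base with a post, base 58 x 50 mm, 193 mm high, the dial 65 mm to the side (+y); origin under the base.
Not all that is in view belongs to the job. There is more than one size of the gauge_rod; the job needs the larger.

How it is judged:
By the outcome, as a careful person would: the job done as asked, in the order asked, and still so for the second after the job is handed in, while the arm keeps its last pose, push and grip.
It also fails if it takes over 62 s, if anything falls off the work surface, if the arm or the gripper's body presses on something with over 40 N, if the wrist force passes 120 N, or if a joint passes its speed limit or range.

## Working session

There is one attempt and no reset: what is moved stays moved. The work goes in short steps, Python scripts to look and compute and a tool call to move; the robot and the scene stay as the last step left them, time stands still between calls to the robot, and variables do not carry over. Pictures are saved under pics/ and viewed, and the job is handed in when it is done.

Besides the shell and the picture viewer there is one more tool, called after "Call:" as name(argument=value, ...), one argument or row to a line, values as JSON. play_rows: Moves the arm, as the interface text tells. Its arguments: {"type":"object","properties":{"deltas":{"type":"array","items":{"type":"array","items":{"type":"number"}}}},"required":["deltas"]}

```bash
mkdir -p pics
cat > h.py <<'E'
import numpy as np, cv2
from station import r
def cap(n,f=None):
    c=r.capture(n)
    if f: cv2.imwrite('pics/'+f,cv2.cvtColor(c['pixels'],cv2.COLOR_RGB2BGR))
    return c
def proj(c,X):
    p=c['camera_matrix']@(c['R']@np.array(X)+c['t']); return p[:2]/p[2]
def ray(c,uv,z):
    d=c['R'].T@np.linalg.inv(c['camera_matrix'])@np.array([uv[0],uv[1],1.]); o=-c['R'].T@c['t']
    return o+d*(z-o[2])/d[2]
E
python3 - <<'E'
from h import *
np.set_printoptions(precision=4,suppress=True)
s=r.sense();print(s, r.pinch_z)
for n in ['scene','top','wrist']:
    c=cap(n,n+'0.png')
    if n!='wrist': print(n,c['camera_matrix'],c['R'],c['t'])
    else: print(c['T_tool_cam'])
    for t in ['gauge_rod','jig','guide_tube','clamp_knob','cradle','reading_plate','start_button','rod_tip','dial_indicator','parts_cup','lever_valve','plug_gauge','tank_connector','ring_gauge']:
        print(t,[(round(d['score'],2),np.round(d['centre'],4)) for d in r.spot_in(n,t)[:3]])
print(r.sense()['time_s'])
E
```

```text
{'time_s': 0.0, 'joints': array([ 88.8428,  22.0907,   0.3791,  -0.0279, -68.4121, -14.8169]), 'joint_velocities': array([-0.0739,  0.055 ,  0.1702, -0.0298, -0.026 ,  0.037 ]), 'effort': array([ -0.0002, -39.0662,  18.7402,   4.2199,   0.011 ,  -0.0002]), 'tcp_pos': array([0.1718, 0.6003, 0.2215]), 'ee_rot': array([[ 0.9613, -0.2754, -0.0005],
       [-0.2754, -0.9613, -0.0022],
       [ 0.0001,  0.0022, -1.    ]]), 'wrist_force': array([-0.528 ,  0.5579, -0.83  ]), 'moment': array([ 0.0421, -0.0339, -0.0214]), 'gripper_width': 1.0036037946175806} 0.0187
scene [[491.213    0.     250.0268]
 [  0.     491.213  192.9056]
 [  0.       0.       1.    ]] [[ 0.8481  0.5294  0.0209]
 [ 0.3054 -0.4562 -0.8359]
 [-0.4329  0.7153 -0.5485]] [-0.4052 -0.1042  1.6604]
gauge_rod [(0.86, array([ 0.4699, -0.3726,  0.0596])), (0.77, array([ 0.4034, -0.5113,  0.0153])), (0.3, array([ 0.4854, -0.1317,  0.055 ]))]
jig [(0.81, array([ 0.4927, -0.062 ,  0.0166]))]
guide_tube []
clamp_knob [(0.71, array([ 0.4838, -0.1281,  0.0557])), (0.26, array([ 0.4676, -0.3769,  0.0594]))]
cradle [(0.57, array([ 0.452
[... 1185 characters left out ...]
639, -0.3627,  0.064 ]))]
dial_indicator [(0.71, array([ 0.7215, -0.2431,  0.1166]))]
parts_cup [(0.81, array([0.7232, 0.2268, 0.0332]))]
lever_valve [(0.59, array([0.7307, 0.0522, 0.0313]))]
plug_gauge [(0.61, array([ 0.3089, -0.2048,  0.0754]))]
tank_connector [(0.49, array([0.318 , 0.2254, 0.0287]))]
ring_gauge [(0.52, array([ 0.7162, -0.1023,  0.0172]))]
[[ 0.0006 -0.9687 -0.2481  0.066 ]
 [ 1.      0.0007 -0.     -0.0003]
 [ 0.0002 -0.2481  0.9687 -0.162 ]
 [ 0.      0.      0.      1.    ]]
gauge_rod []
jig []
guide_tube []
clamp_knob []
cradle []
reading_plate []
start_button []
rod_tip []
dial_indicator []
parts_cup []
lever_valve []
plug_gauge []
tank_connector []
ring_gauge []
2.25
```

View images.

View pics/scene0.png

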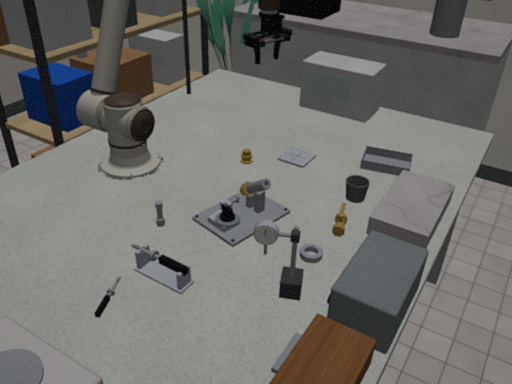

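View pics/top0.png

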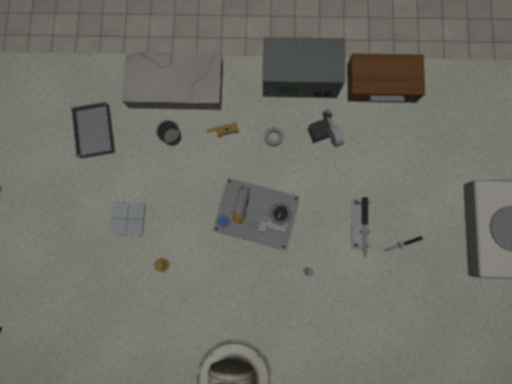

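Run:
```python
import cv2
a=cv2.imread('pics/top0.png')
cv2.imwrite('pics/top0_jig.png',cv2.resize(a[140:290,215:335],None,fx=5,fy=5,interpolation=3)[:600*2:1][:,:][0:750:1][:600])
cv2.imwrite('pics/top0_rod.png',cv2.resize(a[170:300,355:485],None,fx=4.5,fy=4.5,interpolation=3))
```

```text
(no output)
```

View pics/top0_jig.png

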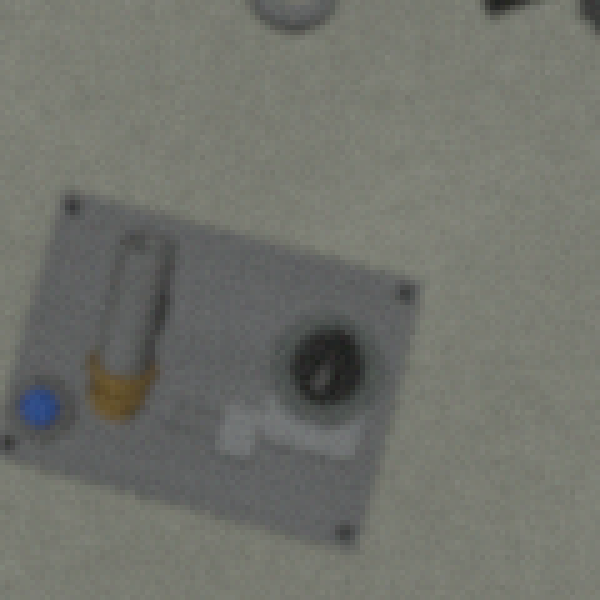

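View pics/top0_rod.png

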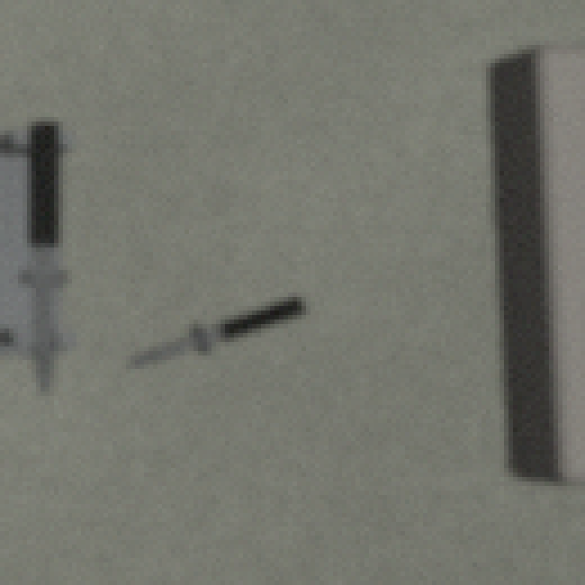

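```bash
cat >> h.py <<'E'
from scipy.spatial.transform import Rotation as Ro
np.set_printoptions(precision=4,suppress=True)
def down(az,pitch=0):
    """tool z down, tool x azimuth az deg; pitch: rotate about tool y by pitch"""
    a=np.radians(az); x=np.array([np.cos(a),np.sin(a),0]); z=np.array([0,0,-1.]); y=np.cross(z,x)
    R=np.stack([x,y,z],1)
    return R@Ro.from_euler('y',pitch,degrees=True).as_matrix()
def delta(p,R,s=None):
    s=s or r.sense(); R0=s['ee_rot']
    return np.round(np.r_[R0.T@(np.array(p)-s['tcp_pos'])/.025, Ro.from_matrix(R0.T@R).as_rotvec(degrees=True)/5],3)
def wcam(f=None):
    s=r.sense(); c=dict(r.capture('wrist'))
    if f: cv2.imwrite('pics/'+f,cv2.cvtColor(c['pixels'],cv2.COLOR_RGB2BGR))
    T=c['T_tool_cam']; Rw=s['ee_rot']@T[:3,:3]; t=s['ee_rot']@T[:3,3]+s['tcp_pos']
    c['R']=Rw.T; c['t']=-Rw.T@t
    np.save('pics/'+(f or 'x')+'.npy',dict(K=c['camera_matrix'],R=c['R'],t=c['t'],pix=c['pixels']),allow_pickle=True)
    return c
E
python3 - <<'E'
from h import *
print(delta([0.52,-0.055,0.30],down(0)))
E
```

```text
[20.603 21.391 -3.097  0.    -0.    -3.194]
```

Call:
play_rows(
  deltas=[
    [0.5, 0.5, -0.1, 0, 0, -0.1, 87],
    [1.5, 1.6, -0.3, 0, 0, -0.3, 87],
    [2.8, 2.9, -0.5, 0, 0, -0.5, 87],
    [4.2, 4.3, -0.7, 0, 0, -0.7, 87],
    [5.6, 5.8, -0.9, 0, 0, -0.9, 87],
    [7, 7.3, -1.1, 0, 0, -1.1, 87],
    [8.4, 8.8, -1.3, 0, 0, -1.3, 87],
    [9.8, 10.2, -1.5, 0, 0, -1.5, 87],
    [11.2, 11.6, -1.7, 0, 0, -1.7, 87],
    [12.6, 13, -1.9, 0, 0, -1.9, 87],
    [14, 14.5, -2.1, 0, 0, -2.1, 87],
    [15.3, 15.9, -2.3, 0, 0, -2.4, 87],
  ],
)

```text
time_s: 3.45
tcp_pos: [0.4288, 0.1138, 0.2805]
ee_rot: [[0.998, -0.068, 0.001], [-0.068, -0.998, 0.001], [0.001, -0.001, -1.0]]
wrist_force: [0.8, 0.3, 0.7]
gripper_width: 1.002
```

Run:
```python
from h import *
s=r.sense();print(s['tcp_pos'],s['joints'],s['ee_rot']);print(delta([0.52,-0.055,0.30],down(0)))
```

```text
[0.4288 0.1138 0.2805] [ 35.9839   1.5214 -17.6329   0.0053 -70.769   50.1154] [[ 0.9977 -0.068   0.0011]
 [-0.068  -0.9977  0.0007]
 [ 0.0011 -0.0008 -1.    ]]
[ 4.1    6.489 -0.782 -0.009 -0.013 -0.78 ]
```

Call:
play_rows(
  deltas=[
    [1.2, 1.6, -0.2, 0, 0, -0.2, 87],
    [2.2, 3, -0.4, 0, 0, -0.4, 87],
    [3, 4.6, -0.6, 0, 0, -0.6, 87],
    [3.6, 5.7, -0.7, 0, 0, -0.7, 87],
    [3.8, 6, -0.7, 0, 0, -0.7, 87],
    [3.8, 6, -0.7, 0, 0, -0.7, 87],
  ],
)

```text
time_s: 4.05
tcp_pos: [0.5128, -0.0409, 0.2969]
ee_rot: [[1.0, -0.011, -0.001], [-0.011, -1.0, 0.0], [-0.001, -0.0, -1.0]]
wrist_force: [0.4, 1.5, -0.9]
gripper_width: 1.0
```

Run:
```python
from h import *
s=r.sense();print(s['tcp_pos'],s['joints'],s['joint_velocities'])
c=wcam('w1.png');print(c['camera_matrix'])
for t in ['jig','guide_tube','clamp_knob','start_button']:
    print(t,[(round(d['score'],2),np.round(d['centre'],4)) for d in r.spot_in('wrist',t)[:3]])
```

```text
[ 0.5128 -0.0409  0.2969] [ 13.5245   8.5168  -7.43    -0.0123 -74.0908  75.8511] [ 2.5448 -0.8637 -1.1612 -0.4862 -0.0772 -0.7309]
[[294.727    0.     260.0195]
 [  0.     294.727  194.5862]
 [  0.       0.       1.    ]]
jig [(0.91, array([ 0.4956, -0.0495,  0.0127]))]
guide_tube [(0.75, array([ 0.5022, -0.0107,  0.1015]))]
clamp_knob [(0.77, array([ 0.4806, -0.1182,  0.0612])), (0.21, array([0.465 , 0.3255, 0.0088]))]
start_button [(0.45, array([0.4554, 0.0446, 0.0345])), (0.45, array([ 0.4835, -0.3608,  0.0081]))]
```

View pics/w1.png

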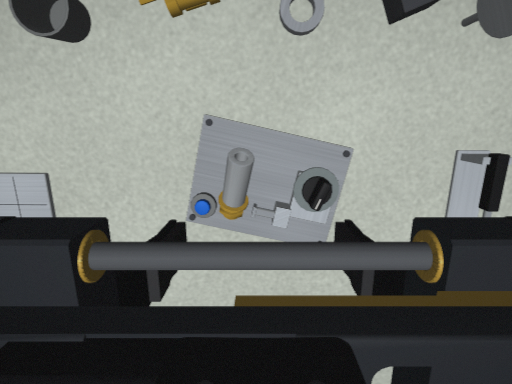

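Run:
```python
import cv2
a=cv2.imread('pics/w1.png')
cv2.imwrite('pics/w1j.png',cv2.resize(a[105:250,180:360],None,fx=4.4,fy=4.1,interpolation=3))
```

```text
(no output)
```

View pics/w1j.png

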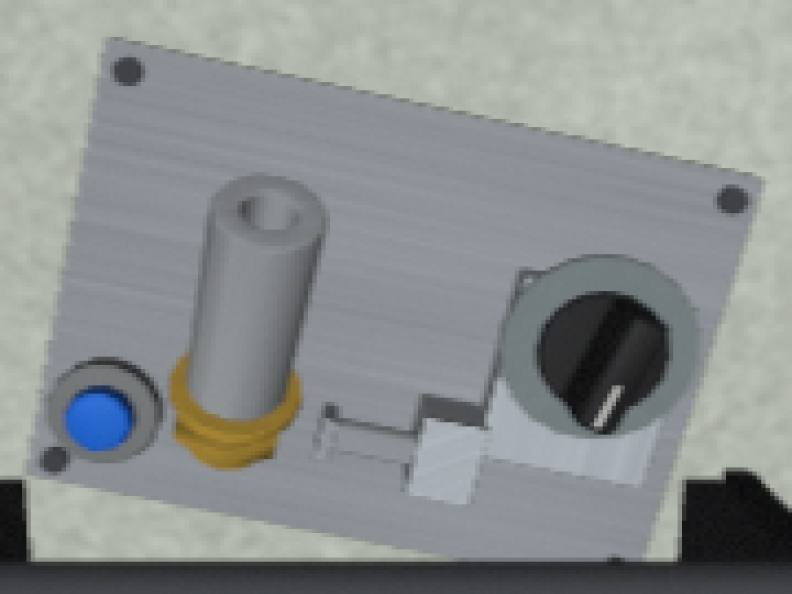

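Run:
```python
from h import *
c=wcam('w2.png')
s=r.sense();print(s['time_s'],s['tcp_pos'],s['joint_velocities'])
from scipy.optimize import least_squares
a=cv2.imread('pics/w2.png')
g=cv2.cvtColor(a,cv2.COLOR_BGR2GRAY)
cv2.imwrite('pics/w2j.png',cv2.resize(a[108:228,182:362],None,fx=4.4,fy=4.4,interpolation=3))
cv2.imwrite('pics/w2k.png',cv2.resize(a[160:220,285:350],None,fx=9,fy=9,interpolation=3))
```

```text
4.35 [ 0.5127 -0.0387  0.2974] [-0.0683  0.249   0.2381  0.0109 -0.0018  0.0265]
```

View pics/w2j.png

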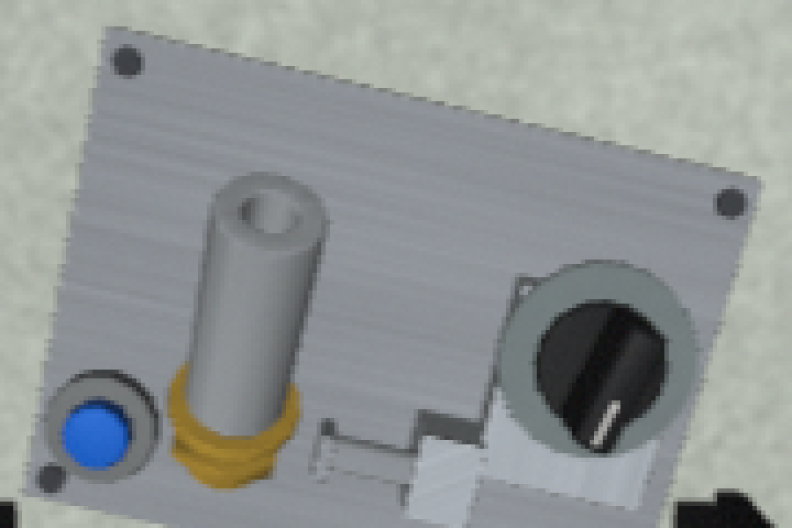

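View pics/w2k.png

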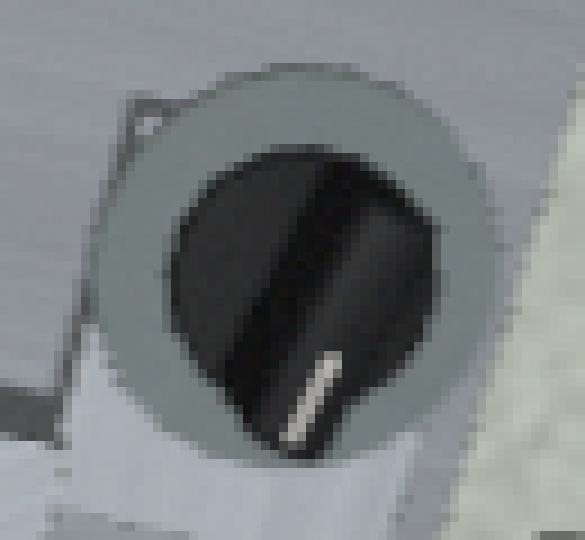

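Run:
```python
from h import *
from scipy.optimize import least_squares
d=np.load('pics/w2.png.npy',allow_pickle=True).item(); c=dict(camera_matrix=d['K'],R=d['R'],t=d['t'])
u=lambda x,y:(x/4.4+182-.5+.11,y/4.4+108-.5+.11)
v=lambda x,y:(x/9+285-.45,y/9+160-.45)
pts=[((50,70),u(105,27)),((50,-160),u(763,181)),((-120,70),u(23,495))]
W=[ray(c,p,.012)[:2] for _,p in pts]; print(W)
def f(q):
    y=q[2];R=np.array([[np.cos(y),-np.sin(y)],[np.sin(y),np.cos(y)]])
    return np.ravel([R@np.array(a)/1000+q[:2]-w for (a,_),w in zip(pts,W)])
s=least_squares(f,[.5,-.02,-.2]);q=s.x;print(q,np.degrees(q[2]),s.fun*1000)
y=q[2];R=np.array([[np.cos(y),-np.sin(y)],[np.sin(y),np.cos(y)]])
J=lambda w:(R.T@(w[:2]-q[:2]))*1000
m=ray(c,u(268,208),.115);print('mouth',m,J(m))
k=ray(c,v(303,278),.044);print('disc',k,J(k))
b=ray(c,u(96,433),.03);print('btn',b,J(b))
e1=ray(c,v(335,357),.076);e2=ray(c,v(290,440),.076);print('mark',e1,e2,J(e1),J(e2),np.degrees(np.arctan2(*(e1-e2)[1::-1])))
# bar left top edge
for zz in (.076,):
  e=[ray(c,v(*p),zz) for p in [(335,165),(235,390),(395,195)]];print([ (J(i)) for i in e])
np.save('jig.npy',q)
```

```text
[array([0.5869, 0.0416]), array([ 0.5348, -0.1811]), array([0.4228, 0.0799])]
[ 0.5228 -0.0149 -0.2304] -13.201494037160158 [ 0.5764  0.2597  0.1791 -0.995  -0.7555  0.7353]
mouth [ 0.5386 -0.0177  0.115 ] [15.9365  0.8783]
disc [ 0.4782 -0.122   0.044 ] [ -18.9544 -114.4815]
btn [0.4515 0.0484 0.03  ] [-83.9405  45.3574]
mark [ 0.4738 -0.1209  0.076 ] [ 0.4608 -0.1147  0.076 ] [ -23.5439 -114.4136] [ -37.567  -111.3428] -25.55296415941356
[array([   4.6347, -106.4155]), array([ -31.8425, -101.176 ]), array([   2.2716, -116.2677])]
```

```bash
cat >> h.py <<'E'
def jig():
    q=np.load('jig.npy'); y=q[2]; return q,np.array([[np.cos(y),-np.sin(y)],[np.sin(y),np.cos(y)]])
def jw(x,y,z):
    q,R=jig(); return np.r_[q[:2]+R@np.array([x,y])/1000,z/1000]
E
python3 - <<'E'
from h import *
p=jw(-19.5,-115,130);print(p)
print(delta(p,down(-25.6)))
E
```

```text
[ 0.4776 -0.1224  0.13  ]
[-1.386  3.357  6.694 -0.002 -0.002  5.047]
```

Call:
play_rows(
  deltas=[
    [-0.3, 0.8, 0.9, 0, 0, 1.2, 40],
    [-0.8, 1.8, 2.2, 0, 0, 2.6, 36],
    [-1.2, 2.8, 4, 0, 0, 4, 34],
    [-1.39, 3.36, 5.6, 0, 0, 5.05, 34],
    [-1.39, 3.36, 6.5, 0, 0, 5.05, 34],
    [-1.39, 3.36, 6.7, 0, 0, 5.05, 34],
    [-1.39, 3.36, 6.7, 0, 0, 5.05, 34],
  ],
)

```text
time_s: 5.05
tcp_pos: [0.478, -0.123, 0.1297]
ee_rot: [[0.902, -0.433, -0.001], [-0.433, -0.902, -0.0], [-0.0, 0.001, -1.0]]
wrist_force: [-0.7, 0.5, -0.1]
gripper_width: 0.454
```

Run:
```python
from h import *
c=wcam('w3.png');s=r.sense();print(s['time_s'],s['tcp_pos'],s['joints'],s['joint_velocities'])
print(delta(jw(-19.5,-115,130),down(-25.6)))
```

```text
5.1 [ 0.4789 -0.1229  0.1308] [  4.4808  14.662  -25.1238   0.0401 -50.1009  59.8674] [-0.0487 -1.0373  1.0858  0.099   0.0315  0.0265]
[-0.055  0.003  0.032 -0.006 -0.023 -0.005]
```

View pics/w3.png

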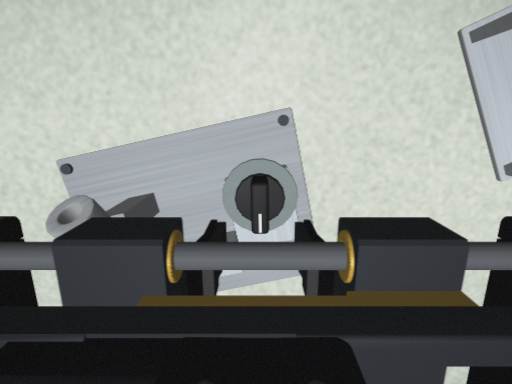

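Call:
play_rows(
  deltas=[
    [-0.04, 0, 0.8, 0, 0, 0, 34],
    [-0.04, 0, 1.7, 0, 0, 0, 34],
    [-0.04, 0, 2.6, 0, 0, 0, 34],
    [-0.04, 0, 3.1, 0, 0, 0, 34],
    [-0.04, 0, 3.14, 0, 0, 0, 34],
    [-0.04, 0, 3.14, 0, 0, 0, 12],
    [-0.04, 0, 3.14, 0, 0, 0, 5],
    [-0.04, 0, 3.14, 0, 0, 0, 5],
    [-0.04, 0, 3.14, 0, 0, 0, 5],
    [-0.04, 0, 3.14, 0, 0, 0, 5],
  ],
)

```text
time_s: 6.1
tcp_pos: [0.4778, -0.1227, 0.0523]
ee_rot: [[0.901, -0.434, 0.003], [-0.434, -0.901, 0.0], [0.002, -0.001, -1.0]]
wrist_force: [-1.0, 3.5, 5.9]
gripper_width: 0.154
```

Run:
```python
from h import *
s=r.sense();print(s['time_s'],s['tcp_pos'],s['ee_rot'],s['moment'],s['wrist_force'],s['gripper_width']*87)
```

```text
6.1 [ 0.4778 -0.1227  0.0523] [[ 0.9011 -0.4337  0.0026]
 [-0.4337 -0.9011  0.0003]
 [ 0.0022 -0.0014 -1.    ]] [ 1.1186  0.1959 -0.0805] [-0.9583  3.5231  5.9431] 13.416946340255263
```

Call:
play_rows(
  deltas=[
    [0, 0, 0, 0, 0, 0.6, 5],
    [0, 0, 0, 0, 0, 1.4, 5],
    [0, 0, 0, 0, 0, 2.4, 5],
    [0, 0, 0, 0, 0, 3.4, 5],
    [0, 0, 0, 0, 0, 4.4, 5],
    [0, 0, 0, 0, 0, 5.4, 5],
    [0, 0, 0, 0, 0, 6.4, 5],
    [0, 0, 0, 0, 0, 7.4, 5],
    [0, 0, 0, 0, 0, 8.0, 5],
    [0, 0, 0, 0, 0, 8.0, 5],
  ],
)

```text
time_s: 7.1
tcp_pos: [0.4782, -0.1223, 0.0523]
ee_rot: [[0.411, -0.912, 0.003], [-0.912, -0.411, 0.001], [0.001, -0.003, -1.0]]
wrist_force: [0.1, 5.8, 6.1]
gripper_width: 0.156
```

```bash
cat >> h.py <<'E'
def st():
    s=r.sense();R=s['ee_rot'];print(s['time_s'],s['tcp_pos'],'az',np.degrees(np.arctan2(R[1,0],R[0,0])),'z',R[:,2],'M',s['moment'],'F',s['wrist_force'],'w',s['gripper_width']*87,'j',s['joints'])
E
python3 -c "
from h import *
st()"
```

```text
7.1 [ 0.4782 -0.1223  0.0523] az -65.74436329908949 z [ 0.0033  0.0006 -1.    ] M [ 1.7024  0.0678 -0.0111] F [0.1125 5.8448 6.1282] w 13.594762937422162 j [  4.5309  20.9977 -30.3054  -0.0345 -38.5064  19.7517]
```

Call:
play_rows(
  deltas=[
    [0, 0, 0, 0, 0, 0.8, 5],
    [0, 0, 0, 0, 0, 1.6, 5],
    [0, 0, 0, 0, 0, 2.4, 5],
    [0, 0, 0, 0, 0, 3.2, 5],
    [0, 0, 0, 0, 0, 4.0, 5],
    [0, 0, 0, 0, 0, 4.0, 5],
  ],
)

```text
time_s: 7.7
tcp_pos: [0.4785, -0.1222, 0.0523]
ee_rot: [[0.074, -0.997, 0.004], [-0.997, -0.074, 0.001], [-0.0, -0.004, -1.0]]
wrist_force: [-0.1, 5.9, 4.4]
gripper_width: 0.156
```

```bash
python3 -c "
from h import *
st()"
```

```text
7.7 [ 0.4785 -0.1222  0.0523] az -85.75449023920386 z [ 0.0039  0.0007 -1.    ] M [ 1.8118 -0.0604 -0.0273] F [-0.1083  5.9018  4.3623] w 13.536727302739125 j [  4.537   21.0028 -30.2917  -0.035  -38.4806  -0.2641]
```

Call:
play_rows(
  deltas=[
    [0, 0, 0, 0, 0, 0.8, 5],
    [0, 0, 0, 0, 0, 1.6, 5],
    [0, 0, 0, 0, 0, 2.4, 5],
    [0, 0, 0, 0, 0, 3.2, 5],
    [0, 0, 0, 0, 0, 3.2, 5],
  ],
)

```text
time_s: 8.2
tcp_pos: [0.4786, -0.1226, 0.0522]
ee_rot: [[-0.199, -0.98, 0.004], [-0.98, 0.199, -0.0], [-0.0, -0.004, -1.0]]
wrist_force: [1.7, 4.4, 5.5]
gripper_width: 0.178
```

```bash
python3 -c "
from h import *
st()"
```

```text
8.2 [ 0.4786 -0.1226  0.0522] az -101.48014758543987 z [ 0.0036 -0.0005 -1.    ] M [ 1.3189 -0.3123  0.8508] F [1.7195 4.3936 5.4853] w 15.52181533583394 j [  4.5264  21.0208 -30.3094   0.0687 -38.4643 -16.0602]
```

Call:
play_rows(
  deltas=[
    [0, 0, 0, 0, 0, 0, 30],
    [0, 0, 0, 0, 0, 0, 30],
    [0, 0, 0, 0, 0, 0, 30],
    [0, 0, -0.7, 0, 0, 0, 30],
    [0, 0, -2, 0, 0, 0, 30],
    [0, 0, -4, 0, 0, -1, 30],
    [0, 0, -5.6, 0, 0, -1.5, 30],
    [0, 0, -6.4, 0, 0, -1.5, 30],
    [0, 0, -6.4, 0, 0, -1.5, 30],
  ],
)

```text
time_s: 9.1
tcp_pos: [0.478, -0.1234, 0.2142]
ee_rot: [[-0.074, -0.997, 0.006], [-0.997, 0.074, -0.0], [-0.0, -0.006, -1.0]]
wrist_force: [0.6, 0.6, -0.7]
gripper_width: 0.344
```

Run:
```python
from h import *
st();wcam('w4.png')
a=cv2.imread('pics/w4.png')
cv2.imwrite('pics/w4b.png',cv2.resize(a[60:260,130:400],None,fx=2.9,fy=2.9,interpolation=3))
```

```text
9.1 [ 0.478  -0.1234  0.2142] az -94.25208284198166 z [ 0.0061 -0.0001 -1.    ] M [ 0.1201 -0.1081 -0.0216] F [ 0.6352  0.6453 -0.7064] w 29.938773554523948 j [  4.4297   9.4108 -18.4829   0.0354 -61.7557  -8.6985]
```

View pics/w4b.png

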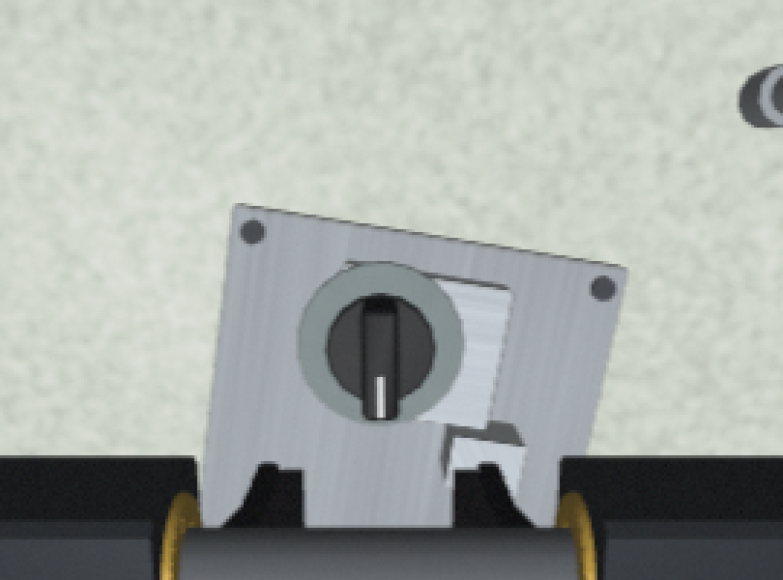

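Run:
```python
from h import *
print(delta([0.51,-0.365,0.25],down(0)))
```

```text
[  9.546  -2.053  -1.527  -0.021  -0.009 -18.855]
```

Call:
play_rows(
  deltas=[
    [0.4, -0.1, -0.2, 0, 0, -1, 60],
    [1.2, -0.3, -0.4, 0, 0, -2.5, 60],
    [2.2, -0.5, -0.6, 0, 0, -4.2, 60],
    [3.2, -0.7, -0.8, 0, 0, -5.9, 60],
    [4.2, -0.9, -1, 0, 0, -7.6, 60],
    [5.2, -1.1, -1.2, 0, 0, -9.3, 60],
    [6.2, -1.3, -1.4, 0, 0, -11, 60],
    [7.2, -1.5, -1.53, 0, 0, -12.7, 60],
    [8.2, -1.8, -1.53, 0, 0, -14.4, 60],
    [9, -2, -1.53, 0, 0, -16, 60],
    [9.5, -2.05, -1.53, 0, 0, -17.6, 60],
    [9.55, -2.05, -1.53, 0, 0, -18.85, 60],
  ],
)

```text
time_s: 10.35
tcp_pos: [0.509, -0.366, 0.2458]
ee_rot: [[1.0, 0.003, -0.006], [0.003, -1.0, 0.003], [-0.006, -0.003, -1.0]]
wrist_force: [-1.1, 0.1, 0.2]
gripper_width: 0.688
```

Call:
play_rows(
  deltas=[
    [0, 0, 0, 0, 0, 0, 60],
    [0, 0, 0, 0, 0, 0, 60],
  ],
)

```text
time_s: 10.55
tcp_pos: [0.5096, -0.3646, 0.2475]
ee_rot: [[1.0, -0.002, -0.003], [-0.002, -1.0, 0.002], [-0.003, -0.002, -1.0]]
wrist_force: [0.1, 0.2, -0.4]
gripper_width: 0.687
```

Run:
```python
from h import *
st();wcam('w5.png');st()
a=cv2.imread('pics/w5.png')
cv2.imwrite('pics/w5b.png',cv2.resize(a[60:260,150:400],None,fx=3,fy=3,interpolation=3))
```

```text
10.55 [ 0.5096 -0.3646  0.2475] az -0.13773863598128736 z [-0.0032  0.0017 -1.    ] M [-0.0098  0.0054  0.0307] F [ 0.0728  0.2397 -0.4454] w 59.74872277491636 j [-20.8228  21.4448   3.157   -0.0278 -71.919  110.6936]
10.6 [ 0.5098 -0.3645  0.2481] az -0.09187174535579191 z [-0.0024  0.0012 -1.    ] M [-0.0364  0.0015 -0.0148] F [0.596  0.565  0.8119] w 59.7094723798628 j [-20.8027  21.4099   3.1811  -0.0174 -71.9222 110.7161]
```

View pics/w5.png

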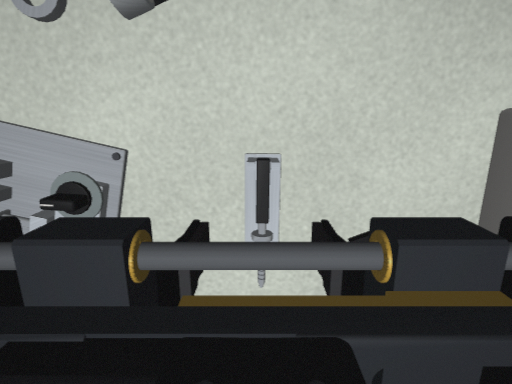

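View pics/w5b.png

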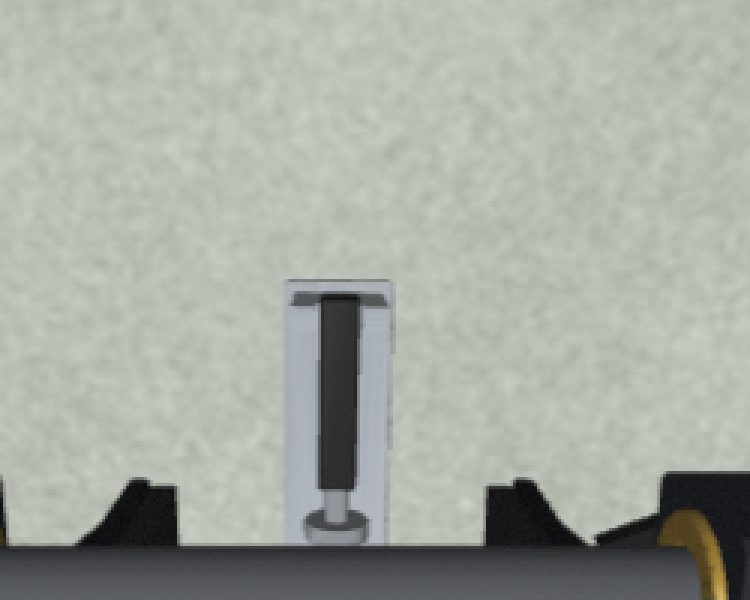

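Run:
```python
from h import *
d=np.load('pics/w5.png.npy',allow_pickle=True).item(); c=dict(camera_matrix=d['K'],R=d['R'],t=d['t'])
u=lambda x,y:(x/3+150-.33,y/3+60-.33)
print('cam',-c['R'].T@c['t'])
for p in [(337,488),(340,296),(320,488),(354,488),(321,298),(359,298)]: print(p,ray(c,u(*p),.065), ray(c,u(*p),.055))
print('collar edges',ray(c,u(304,525),.055),ray(c,u(369,525),.055))
print('tip',ray(c,(261.5,287),.055))
```

```text
cam [ 0.5762 -0.3645  0.4093]
(337, 488) [ 0.4515 -0.3659  0.065 ] [ 0.4479 -0.366   0.055 ]
(340, 296) [ 0.5307 -0.3671  0.065 ] [ 0.5294 -0.3672  0.055 ]
(320, 488) [ 0.4515 -0.3589  0.065 ] [ 0.4479 -0.3588  0.055 ]
(354, 488) [ 0.4515 -0.3729  0.065 ] [ 0.4478 -0.3732  0.055 ]
(321, 298) [ 0.53   -0.3597  0.065 ] [ 0.5286 -0.3596  0.055 ]
(359, 298) [ 0.5299 -0.3745  0.065 ] [ 0.5286 -0.3748  0.055 ]
collar edges [ 0.4311 -0.3518  0.055 ] [ 0.431  -0.3797  0.055 ]
tip [ 0.3553 -0.3653  0.055 ]
```

Run:
```python
from h import *
from scipy.optimize import least_squares
D=[([.1718,.6003,.2215],[88.8428,22.0907,.3791]),([.5128,-.0409,.2969],[13.5245,8.5168,-7.43]),([.4789,-.1229,.1308],[4.4808,14.662,-25.1238]),([.4785,-.1222,.0523],[4.537,21.0028,-30.2917]),([.478,-.1234,.2142],[4.4297,9.4108,-18.4829]),([.5098,-.3645,.2481],[-20.8027,21.4099,3.1811]),([.4288,.1138,.2805],[35.98,1.5214,-17.6329])]
def f(q,full=False):
    a,L1,L2,hz,d,e=q;o=[]
    for p,j in D:
        j1,j2,j3=np.radians(j);th=j2-j3
        R=a+L1*np.sin(j2)+L2*np.cos(th)-e*np.sin(th)*-1
        z=hz+L1*np.cos(j2)-L2*np.sin(th)+e*np.cos(th)
        x=R*np.cos(j1)+d*np.sin(j1); y=R*np.sin(j1)-d*np.cos(j1)
        o+=[x-p[0],y-p[1],z-p[2]]
    return np.array(o)
s=least_squares(f,[0,.4,.4,.2,.157,0]);print(s.x,np.abs(s.fun).max()*1000)
s=least_squares(lambda q:f(np.r_[q,0]),[0,.4,.4,.2,.157]);print(s.x,np.abs(s.fun).max()*1000)
```

```text
[ 0.0015  0.5605  0.4201 -0.1451  0.1598  0.0031] 1.1907239636155809
[ 0.0023  0.5622  0.4203 -0.144   0.1598] 1.3655310833670664
```

Call:
play_rows(
  deltas=[
    [0, 0, 0, 0.5, 1, 0, 60],
    [0, 0, 0, 1, 2, 0, 60],
    [0, 0, 0, 1, 2, 0, 60],
    [0, 0, 0, 1, 2, 0, 60],
  ],
)

```text
time_s: 11.0
tcp_pos: [0.5099, -0.365, 0.2497]
ee_rot: [[0.985, 0.007, 0.173], [-0.008, -0.996, 0.086], [0.173, -0.086, -0.981]]
wrist_force: [0.4, -0.2, -0.1]
gripper_width: 0.691
```

Run:
```python
from h import *
s=r.sense();st();print(s['ee_rot'])
```

```text
11.0 [ 0.5099 -0.365   0.2497] az -0.49288472113243936 z [ 0.1726  0.086  -0.9812] M [-0.2151  0.3526 -0.004 ] F [ 0.377  -0.153  -0.1251] w 60.10914149399585 j [-25.3937  18.9593   2.5428  -9.4922 -66.9528 118.5541]
[[ 0.985   0.0065  0.1726]
 [-0.0085 -0.9963  0.086 ]
 [ 0.1725 -0.0862 -0.9812]]
```

```bash
cat > kin.py <<'E'
import numpy as np
from scipy.spatial.transform import Rotation as Ro
from scipy.optimize import least_squares
P=[.0015,.5605,.4201,.1598,.0031]
def fk(j,Lt,H=None):
    a,L1,L2,d,e=P; h=Lt-.1451
    j1,j2,j3,j4,j5,j6=np.radians(j);th=j2-j3
    Rz=Ro.from_euler('z',j1)
    f=Rz*Ro.from_euler('y',th)                # x along forearm
    rr=a+L1*np.sin(j2)+L2*np.cos(th)+e*np.sin(th); zz=h+L1*np.cos(j2)-L2*np.sin(th)+e*np.cos(th)
    w=Rz.apply([rr,-d,zz])
    g=f*Ro.from_euler('x',S4*j4)*Ro.from_euler('y',-j5)  # x along tool z
    g=g*Ro.from_euler('x',-j6)
    M=g.as_matrix(); tz=M[:,0]
    # base tool axes: at j6=0, down: az=j1-90 => tool x = -(left)= right = -y of g ; 
    tx=-M[:,1]; ty=np.cross(tz,tx)
    return w+Lt*tz, np.stack([tx,ty,tz],1)
S4=-1
def ik(p,R,q0,Lt):
    f=lambda j:(lambda F:np.r_[(F[0]-p)*10,(Ro.from_matrix(F[1].T@R)).as_rotvec()*3])(fk(j,Lt))
    s=least_squares(f,q0,x_scale=30); return s.x,np.abs(s.fun).max()
E
python3 - <<'E'
import kin;from kin import *
np.set_printoptions(precision=4,suppress=True)
j=[-25.3937,18.9593,2.5428,-9.4922,-66.9528,118.5541]
for S in (1,-1):
  kin.S4=S
  for Lt in (.2,.25,.3,.35,.4,.5):
    p,R=fk(j,Lt);print(S,Lt,p-np.array([.5099,-.365,.2497]));
  print(R)
E
```

```text
1 0.2 [-0.0392 -0.0689  0.0233]
1 0.25 [-0.0371 -0.0783  0.0242]
1 0.3 [-0.035  -0.0877  0.0252]
1 0.35 [-0.0329 -0.0971  0.0261]
1 0.4 [-0.0308 -0.1065  0.027 ]
1 0.5 [-0.0265 -0.1253  0.0289]
[[ 0.9934  0.107   0.0425]
 [ 0.1131 -0.9756 -0.1881]
 [ 0.0213  0.1917 -0.9812]]
-1 0.2 [-0.0132 -0.0141  0.0233]
-1 0.25 [-0.0046 -0.0098  0.0242]
-1 0.3 [ 0.004  -0.0055  0.0252]
-1 0.35 [ 0.0127 -0.0012  0.0261]
-1 0.4 [0.0213 0.0031 0.027 ]
-1 0.5 [0.0386 0.0117 0.0289]
[[ 0.985   0.0065  0.1726]
 [-0.0085 -0.9963  0.086 ]
 [ 0.1725 -0.0862 -0.9812]]
```

```bash
python3 - <<'E'
s=open('kin.py').read()
s=s.replace("w=Rz.apply([rr,-d,zz])","w=Rz.apply([rr,0,zz])")
s=s.replace("    g=f*Ro.from_euler('x',S4*j4)*Ro","    w=w+(f*Ro.from_euler('x',S4*j4)).apply([0,-d,0])\n    g=f*Ro.from_euler('x',S4*j4)*Ro")
open('kin.py','w').write(s)
E
python3 - <<'E'
from kin import *
np.set_printoptions(precision=4,suppress=True)
j=[-25.3937,18.9593,2.5428,-9.4922,-66.9528,118.5541]
for Lt in (.15,.2,.25,.3,.35,.4):
    p,R=fk(j,Lt);print(Lt,p-np.array([.5099,-.365,.2497]));
E
```

```text
0.15 [-0.0276 -0.0132 -0.0029]
0.2 [-0.019  -0.0089 -0.002 ]
0.25 [-0.0104 -0.0046 -0.001 ]
0.3 [-0.0017 -0.0003 -0.0001]
0.35 [0.0069 0.004  0.0008]
0.4 [0.0155 0.0083 0.0018]
```

Run:
```python
from kin import *; from h import *
Lt=.308
a=np.radians(-13.2); dr=np.array([np.cos(a)*np.cos(np.radians(35)),np.sin(a)*np.cos(np.radians(35)),np.sin(np.radians(35))])
m=np.array([.5386,-.0177,.115])
for az,pt in ((-13.2,35),(166.8,-35)):
  R=down(az,pt)
  for ins in (0,40,80,110,150):
    for q0 in ([5,15,-20,60,-25,20],[5,15,-20,-60,-25,20],[10,10,-20,0,-50,60]):
      g=m+dr*(.060+ins/1000); p=g+R[:,2]*.0187
      j,e=ik(p,R,q0,Lt)
      print(az,ins,j,round(e,4))
```

```text
-13.2 0 [-17.9296  13.0512 -41.2111 167.3222   1.483  -73.4328] 0.1224
-13.2 0 [-17.9296  13.0512 -41.2112 167.3221   1.4829 -73.4327] 0.1224
-13.2 0 [-17.9296  13.0511 -41.2114 167.3213   1.4829 -73.4319] 0.1224
-13.2 40 [-17.1791  13.4276 -39.9884 154.8246   2.5325 -61.5661] 0.061
-13.2 40 [-17.179   13.4276 -39.9886 154.8241   2.5323 -61.5657] 0.061
-13.2 40 [-17.179   13.4276 -39.9886 154.8238   2.5322 -61.5654] 0.061
-13.2 80 [-13.9812  13.9782 -40.582  134.6249   0.6296 -43.9866] 0.0
-13.2 80 [-13.9812  13.9782 -40.582  134.6249   0.6296 -43.9866] 0.0
-13.2 80 [-13.9812  13.9782 -40.582  134.6249   0.6296 -43.9866] 0.0
-13.2 110 [ -2.1426  14.5173 -41.2861  92.7136  -6.3229 -11.8249] 0.0
-13.2 110 [ -2.1426  14.5173 -41.2861  92.7136  -6.3229 -11.8249] 0.0
-13.2 110 [ -2.1426  14.5173 -41.2861  92.7136  -6.3229 -11.8249] 0.0
-13.2 150 [  7.0991  16.3638 -32.8637  57.3388 -13.6718  16.5571] 0.0
-13.2 150 [  7.0991  16.3638 -32.8637  57.3388 -13.6718  16.5571] 0.0
-13.2 150 [  7.0991  16.3638 -32.8637  57.3388 -13.6718  16.5571] 0.0
166.8 0 [-17.9296  13.0512 -41.2113 167.3218   
[... 365 characters left out ...]
  154.8238    2.5322 -241.5654] 0.061
166.8 80 [-13.9812  13.9782 -40.582  134.6249   0.6296 136.0134] 0.0
166.8 80 [ -13.9812   13.9782  -40.582  -225.3751    0.6296  136.0134] 0.0
166.8 80 [ -13.9812   13.9782  -40.582   134.6249    0.6296 -223.9866] 0.0
166.8 110 [ -2.1426  14.5173 -41.2861  92.7136  -6.3229 168.1751] 0.0
166.8 110 [  -2.1426   14.5173  -41.2861   92.7136   -6.3229 -191.8249] 0.0
166.8 110 [  -2.1426   14.5173  -41.2861   92.7136   -6.3229 -191.8249] 0.0
166.8 150 [-18.7936  17.0977 -19.5957 169.9586  18.7019 104.108 ] 0.0
166.8 150 [   7.0991   16.3638  -32.8637   57.3388  -13.6718 -163.4429] 0.0
166.8 150 [   7.0991   16.3638  -32.8637   57.3388  -13.6718 -163.4429] 0.0
```

```bash
cat >> h.py <<'E'
def toolR(rodaz, rodpitch, rel=35):
    """tool orientation with tool x toward rod tip; rod pitched up by rodpitch (handle up), tool leaning rel relative to rod"""
    return down(rodaz+180, -(rodpitch-rel))
E
python3 - <<'E'
from kin import *; from h import *
Lt=.308
R=toolR(-.8,0);print('pick R',R)
def t(n,g,R,q0):
    p=np.array(g)+R[:,2]*.0187; j,e=ik(p,R,q0,Lt);print(n,p,j,round(e,4));return j
j=t('pick',[.4875,-.3664,.055],R,[-20,25,0,0,-100,-70])
j=t('lift',[.4875,-.3664,.25],R,j)
a=np.radians(-13.2); dr=np.array([np.cos(a)*np.cos(np.radians(35)),np.sin(a)*np.cos(np.radians(35)),np.sin(np.radians(35))])
m=np.array([.5386,-.0177,.115]); R=toolR(-13.2,35);print(R)
for ins in (150,100,0):
  k=t(ins,m+dr*(.06+ins/1000),R,[10,15,-20,0,-50,-100])
for az in (0,20,36,-20,60):
  R=toolR(az,0); b=np.radians(az)
  t('fin%d'%az,np.array([.46,.33,.09])+.13*np.array([np.cos(b),np.sin(b),0]),R,[60,25,0,0,-100,-110])
E
```

```text
pick R [[-0.8191  0.014  -0.5735]
 [ 0.0114  0.9999  0.008 ]
 [ 0.5736  0.     -0.8192]]
pick [ 0.4768 -0.3663  0.0397] [-17.3086  45.8195   3.4195   9.4832 -81.5899 -77.7534] 0.0
lift [ 0.4768 -0.3663  0.2347] [ -17.3125   36.1845   14.399     9.5914 -101.925   -74.3508] 0.0
[[-0.9736  0.2284  0.    ]
 [ 0.2284  0.9736  0.    ]
 [ 0.      0.     -1.    ]]
150 [ 0.7061 -0.057   0.2168] [   8.4236   30.6872   13.6447   -0.      -72.9574 -111.6236] 0.0
100 [ 0.6662 -0.0476  0.1881] [   9.7534   27.6335    4.323     0.      -66.6894 -112.9534] 0.0
0 [ 0.5865 -0.0289  0.1307] [  12.9691   22.9807  -12.315     0.      -54.7043 -116.1691] 0.0
fin0 [0.5793 0.33   0.0747] [  34.1367   50.5245   30.1412  -19.0298  -99.1902 -122.1997] 0.0
fin20 [0.5721 0.3708 0.0747] [  40.8264   53.7915   34.574   -12.1157 -103.6859 -110.2145] 0.0
fin36 [0.5565 0.4001 0.0747] [  46.3947   54.6528   34.1523   -6.1221 -103.9783 -100.0297] 0.0
fin-20 [0.5721 0.2892 0.0747] [  28.003    45.458    21.6514  -25.2368  -91.173  -132.8506] 0.0
fin60 [0.5196 0.4333 0.0747] [ 54.8512  52.7219  26.4955   2.9846 -98.6533 -85.3291] 0.0
```

Run:
```python
from h import *
print(delta([.4768,-.3663,.23],down(-95)))
```

```text
[-1.439  0.11   0.539 -2.403 -0.688 18.923]
```

Call:
play_rows(
  deltas=[
    [-0.1, 0, 0, -0.15, -0.05, 1.1, 60],
    [-0.3, 0, 0.1, -0.3, -0.1, 2.7, 60],
    [-0.5, 0, 0.1, -0.5, -0.15, 4.3, 60],
    [-0.7, 0, 0.2, -0.8, -0.2, 6, 60],
    [-0.9, 0, 0.2, -1, -0.3, 7.6, 60],
    [-1.1, 0.1, 0.3, -1.2, -0.35, 9.3, 60],
    [-1.2, 0.1, 0.3, -1.4, -0.4, 10.9, 60],
    [-1.3, 0.1, 0.4, -1.6, -0.5, 12.6, 60],
    [-1.4, 0.1, 0.5, -1.8, -0.5, 14.2, 60],
    [-1.4, 0.1, 0.5, -2, -0.6, 15.9, 60],
    [-1.4, 0.1, 0.5, -2.2, -0.65, 17.5, 60],
    [-1.4, 0.1, 0.5, -2.4, -0.7, 18.9, 60],
  ],
)

```text
time_s: 12.2
tcp_pos: [0.4786, -0.3654, 0.2305]
ee_rot: [[-0.088, -0.996, -0.002], [-0.996, 0.088, 0.001], [-0.001, 0.002, -1.0]]
wrist_force: [1.0, 0.8, -0.4]
gripper_width: 0.688
```

Run:
```python
from h import *
st()
R=toolR(-.8,0);print(delta(np.array([.4875,-.3664,.165])+R[:,2]*.0187,R))
```

```text
12.2 [ 0.4786 -0.3654  0.2305] az -95.05069703714928 z [-0.002   0.0008 -1.    ] M [0.0884 0.0024 0.0036] F [ 1.0464  0.8217 -0.3799] w 59.860741616426225 j [-21.9658  19.5746  -2.1209   0.0013 -68.4272  16.9147]
[ 0.044  0.063  3.231 -5.201  5.616 16.577]
```

Call:
play_rows(
  deltas=[
    [0, 0, 0.1, -0.3, 0.3, 1, 60],
    [0, 0, 0.3, -0.7, 0.8, 2.4, 60],
    [0, 0, 0.6, -1.2, 1.2, 3.8, 60],
    [0, 0, 0.9, -1.6, 1.7, 5.2, 60],
    [0, 0, 1.2, -2, 2.2, 6.6, 60],
    [0, 0, 1.5, -2.5, 2.7, 8, 60],
    [0, 0, 1.8, -2.9, 3.2, 9.4, 60],
    [0, 0, 2.1, -3.4, 3.6, 10.8, 60],
    [0, 0, 2.4, -3.8, 4.1, 12.2, 60],
    [0, 0, 2.7, -4.3, 4.6, 13.6, 60],
    [0, 0, 3, -4.7, 5.1, 15, 60],
    [0.04, 0.06, 3.2, -5.2, 5.6, 16.6, 60],
  ],
)

```text
time_s: 13.4
tcp_pos: [0.4773, -0.3656, 0.1499]
ee_rot: [[-0.819, 0.012, -0.573], [0.011, 1.0, 0.005], [0.573, -0.002, -0.819]]
wrist_force: [-0.0, -0.7, 0.2]
gripper_width: 0.691
```

Call:
play_rows(
  deltas=[
    [0, 0, 0, 0, 0, 0, 60],
    [0, 0, 0, 0, 0, 0, 60],
  ],
)

```text
time_s: 13.6
tcp_pos: [0.477, -0.3666, 0.1503]
ee_rot: [[-0.821, 0.006, -0.571], [0.004, 1.0, 0.005], [0.571, 0.002, -0.821]]
wrist_force: [0.0, 0.3, 0.3]
gripper_width: 0.69
```

Run:
```python
from h import *
c=wcam('w6.png');st()
R=toolR(-.8,0);print(delta(np.array([.4875,-.3664,.165])+R[:,2]*.0187,R))
```

```text
13.65 [ 0.4769 -0.3666  0.151 ] az 179.71453364845524 z [-0.5697  0.0043 -0.8218] M [ 0.0196 -1.2577  0.0393] F [-0.2893  0.6693  0.3365] w 59.89818301195678 j [-17.294   39.1691   8.0076   9.5191 -92.367  -75.4952]
[-0.027  0.013  0.048 -0.042  0.054  0.084]
```

View pics/w6.png

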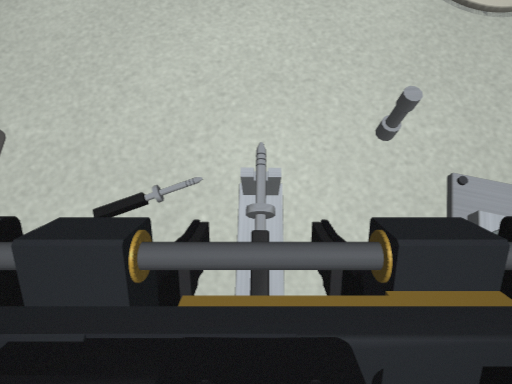

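Run:
```python
from h import *
d=np.load('pics/w6.png.npy',allow_pickle=True).item(); c=dict(camera_matrix=d['K'],R=d['R'],t=d['t'])
print('tip',ray(c,(261.8,143.5),.055),'shank',ray(c,(261.3,190),.06),'handle near', ray(c,(260.5,232),.065))
R=toolR(-.7,0);print(delta(np.array([.4875,-.3662,.055])+R[:,2]*.0187,R))
```

```text
tip [ 0.3571 -0.3633  0.055 ] shank [ 0.4106 -0.3642  0.06  ] handle near [ 0.4526 -0.3652  0.065 ]
[-2.534  0.015  3.664 -0.03   0.054  0.068]
```

Call:
play_rows(
  deltas=[
    [-0.4, 0, 0.6, 0, 0, 0, 60],
    [-1.1, 0, 1.6, 0, 0.03, 0.05, 55],
    [-1.8, 0, 2.6, 0, 0.05, 0.1, 50],
    [-2.3, 0, 3.3, 0, 0.05, 0.1, 45],
    [-2.53, 0.01, 3.66, -0.03, 0.05, 0.1, 45],
    [-2.53, 0.01, 3.66, -0.03, 0.05, 0.1, 45],
    [-2.53, 0.01, 3.66, -0.03, 0.05, 0.1, 45],
  ],
)

```text
time_s: 14.35
tcp_pos: [0.477, -0.3667, 0.0411]
ee_rot: [[-0.82, 0.017, -0.572], [0.015, 1.0, 0.007], [0.572, -0.003, -0.82]]
wrist_force: [-0.1, 0.1, 0.7]
gripper_width: 0.519
```

Run:
```python
from h import *
st()
R=toolR(-1,0);print(delta(np.array([.4875,-.3661,.055])+R[:,2]*.0187,R))
```

```text
14.35 [ 0.477  -0.3667  0.0411] az 178.95119195130695 z [-0.5719  0.0073 -0.8203] M [ 0.0267 -1.3261  0.0298] F [-0.136   0.0845  0.7128] w 45.19536081150664 j [-17.3562  45.4828   3.2085   9.5189 -81.5868 -77.9032]
[-0.023  0.033  0.053 -0.03   0.023 -0.008]
```

Close the fingers.

Call:
play_rows(
  deltas=[
    [-0.02, 0.03, 0.05, 0, 0, 0, 30],
    [-0.02, 0.03, 0.05, 0, 0, 0, 12],
    [-0.02, 0.03, 0.05, 0, 0, 0, 5],
    [-0.02, 0.03, 0.05, 0, 0, 0, 5],
    [-0.02, 0.03, 0.05, 0, 0, 0, 5],
    [-0.02, 0.03, 0.05, 0, 0, 0, 5],
  ],
)

```text
time_s: 14.95
tcp_pos: [0.4761, -0.3658, 0.0386]
ee_rot: [[-0.819, 0.018, -0.573], [0.016, 1.0, 0.009], [0.573, -0.002, -0.819]]
wrist_force: [-0.5, 0.2, 0.7]
gripper_width: 0.181
```

Run:
```python
from h import *
st();R=r.sense()['ee_rot'];print(R.T@np.array([0,0,1])*40/25)
```

```text
14.95 [ 0.4761 -0.3658  0.0386] az 178.9135569937644 z [-0.5733  0.0086 -0.8193] M [ 0.0239 -1.2248 -0.0498] F [-0.5122  0.1991  0.6643] w 15.751597382501107 j [-17.3249  45.6071   3.0258   9.4603 -81.4047 -78.0009]
[ 0.9174 -0.003  -1.3108]
```

Call:
play_rows(
  deltas=[
    [0.1, 0, -0.15, 0, 0, 0, 5],
    [0.3, 0, -0.44, 0, 0, 0, 5],
    [0.65, 0, -0.93, 0, 0, 0, 5],
    [1.1, 0, -1.57, 0, 0, 0, 5],
    [1.7, 0, -2.43, 0, 0, 0, 5],
    [2.4, 0, -3.43, 0, 0, 0, 5],
    [3.1, 0, -4.43, 0, 0, 0, 5],
    [3.7, 0, -5.29, 0, 0, 0, 5],
    [4.1, 0, -5.86, 0, 0, 0, 5],
    [4.3, 0, -6.14, 0, 0, 0, 5],
    [4.3, 0, -6.14, 0, 0, 0, 5],
  ],
)

```text
time_s: 16.05
tcp_pos: [0.4763, -0.3655, 0.2275]
ee_rot: [[-0.821, 0.018, -0.571], [0.016, 1.0, 0.008], [0.571, -0.003, -0.821]]
wrist_force: [-0.9, 0.2, -1.3]
gripper_width: 0.183
```

Run:
```python
from h import *
wcam('w7.png');st()
a=cv2.imread('pics/w7.png')
cv2.imwrite('pics/w7b.png',cv2.resize(a[100:250,160:360],None,fx=4,fy=4,interpolation=3))
```

```text
16.1 [ 0.476  -0.3652  0.2261] az 178.92398251958846 z [-0.5725  0.0091 -0.8198] M [ 0.0174 -1.5941 -0.012 ] F [-0.6998 -0.0103 -1.6511] w 15.50396899387759 j [ -17.3018   36.0717   13.1781    9.4688 -100.7858  -74.7898]
```

View pics/w7b.png

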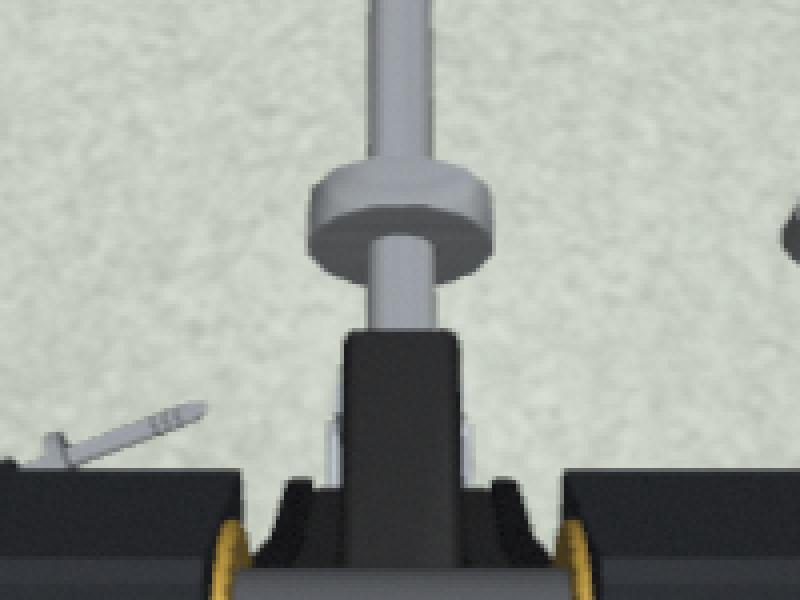

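```bash
cat >> h.py <<'E'
def rodtool():
    # rod in tool frame from grasp moment
    p=np.array([.4761,-.3658,.0386]);R=np.array([[-.819,.018,-.5733],[.016,1,.0086],[.573,-.002,-.8193]])
    u,_,v=np.linalg.svd(R);R=u@v
    a=np.radians(-1.0);o=np.array([.427,-.3654,.055]);d=np.array([np.cos(a),np.sin(a),0])
    return R.T@(o-p),R.T@d
def pt(T,K,X):
    q=T[:3,:3].T@(X-T[:3,3]);q=K@q;return q[:2]/q[2]
E
python3 - <<'E'
from h import *
T=np.array([[ 0.0006,-0.9687,-0.2481,0.066],[1,.0007,0,-.0003],[.0002,-.2481,.9687,-.162],[0,0,0,1]])
K=np.array([[294.727,0,260.0195],[0,294.727,194.5862],[0,0,1]])
o,d=rodtool();print(o,d,np.degrees(np.arctan2(-d[2],-d[0])))
for x in (-70,-62,0,8,24): print(x,pt(T,K,o+d*x/1000))
z=np.array([0,0,1.]);up=np.cross(d,[0,1,0]);print(up)
for s in (1,-1): print('handle24 topedge',pt(T,K,o+d*.024+s*up*.01),'collar edge0',pt(T,K,o+s*up*.014),'c8',pt(T,K,o+d*.008+s*up*.014))
a=cv2.imread('pics/w7.png')
cv2.imwrite('pics/w7c.png',cv2.resize(a[30:180,210:310],None,fx=5,fy=5,interpolation=3)[:600])
E
```

```text
[ 0.0496 -0.0005  0.0147] [-0.8194  0.0006 -0.5733] 34.97901762012425
-70 [259.7387  56.7188]
-62 [259.7342  65.9465]
0 [259.6946 147.5188]
8 [259.6888 159.5486]
24 [259.6765 184.827 ]
[ 0.5733  0.     -0.8194]
handle24 topedge [259.6595 177.6561] collar edge0 [259.6729 134.7559] c8 [259.6662 147.5494]
handle24 topedge [259.6917 191.2358] collar edge0 [259.7133 158.5059] c8 [259.7081 169.8529]
```

View pics/w7c.png

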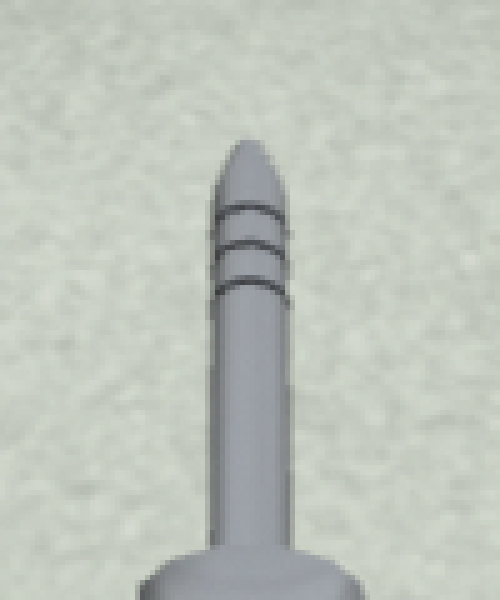

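```bash
cat >> h.py <<'E'
def ins(i,mx=16,az=None,rel=35,perp=0,lat=0):
    q,_=jig(); az=np.degrees(q[2]) if az is None else az
    a=np.radians(az);c,s=np.cos(np.radians(35)),np.sin(np.radians(35))
    dr=np.array([np.cos(a)*c,np.sin(a)*c,s]); m=jw(mx,0,115)+np.array([-np.cos(a)*s,-np.sin(a)*s,c])*perp/1000+np.array([-np.sin(a),np.cos(a),0])*lat/1000
    R=toolR(az,35,rel);o,d=rodtool(); return m+dr*i/1000-R@o,R
E
python3 - <<'E'
from h import *
p,R=ins(110);print(p,jw(16,0,115));o,d=rodtool();print(R@d);print(delta([.60,-.2,.26],toolR(-7,17)));print(delta(p,R))
E
```

```text
[ 0.6746 -0.0499  0.1928] [ 0.5384 -0.0185  0.115 ]
[ 0.7978 -0.1866  0.5733]
[-3.188  6.695 -3.893 -0.549 -3.383  1.067]
[-7.08  12.753 -3.343 -0.758 -6.958  2.355]
```

Call:
play_rows(
  deltas=[
    [-0.2, 0.4, -0.4, 0, -0.2, 0.1, 5],
    [-0.6, 1.3, -1, -0.1, -0.6, 0.2, 5],
    [-1.2, 2.6, -1.8, -0.2, -1.2, 0.4, 5],
    [-1.9, 4, -2.7, -0.3, -2, 0.6, 5],
    [-2.6, 5.4, -3.4, -0.4, -2.7, 0.9, 5],
    [-3.3, 6.8, -3.9, -0.5, -3.4, 1.1, 5],
    [-4, 8.2, -4.1, -0.6, -4.1, 1.3, 5],
    [-4.8, 9.6, -4.1, -0.7, -4.9, 1.6, 5],
    [-5.6, 10.8, -4, -0.7, -5.6, 1.9, 5],
    [-6.3, 11.8, -3.7, -0.75, -6.3, 2.1, 5],
    [-6.8, 12.4, -3.45, -0.75, -6.8, 2.3, 5],
    [-7.08, 12.75, -3.34, -0.76, -6.96, 2.36, 5],
  ],
)

```text
time_s: 17.3
tcp_pos: [0.6733, -0.0477, 0.1902]
ee_rot: [[-0.974, 0.227, -0.004], [0.227, 0.974, -0.0], [0.004, -0.001, -1.0]]
wrist_force: [0.2, -0.6, -1.1]
gripper_width: 0.178
```

Call:
play_rows(
  deltas=[
    [0, 0, 0, 0, 0, 0, 5],
    [0, 0, 0, 0, 0, 0, 5],
    [0, 0, 0, 0, 0, 0, 5],
  ],
)

```text
time_s: 17.6
tcp_pos: [0.675, -0.0511, 0.1928]
ee_rot: [[-0.973, 0.23, -0.0], [0.23, 0.973, -0.0], [0.0, -0.0, -1.0]]
wrist_force: [-1.0, -0.4, -1.3]
gripper_width: 0.18
```

Run:
```python
from h import *
p,R=ins(110);print(delta(p,R))
c=wcam('w8.png');st()
a=cv2.imread('pics/w8.png')
cv2.imwrite('pics/w8b.png',cv2.resize(a[40:200,160:360],None,fx=3.75,fy=3.75,interpolation=3))
m=jw(16,0,115);print('mouth pred px',proj(c,m)); s=r.sense();o,d=rodtool();print('tip pred px',proj(c,s['tcp_pos']+s['ee_rot']@(o-.07*d)))
```

```text
[ 0.028  0.04  -0.002 -0.003 -0.003 -0.016]
17.65 [ 0.6749 -0.0512  0.1928] az 166.7030437013205 z [-0.0002 -0.0001 -1.    ] M [ 0.0159 -0.1656 -0.0189] F [-0.0257  0.5705 -2.3859] w 15.578668586570615 j [   9.3205   28.2237    6.065     0.0024  -67.8504 -112.6184]
mouth pred px [259.9484  17.6152]
tip pred px [258.5433  61.0529]
```

View pics/w8b.png

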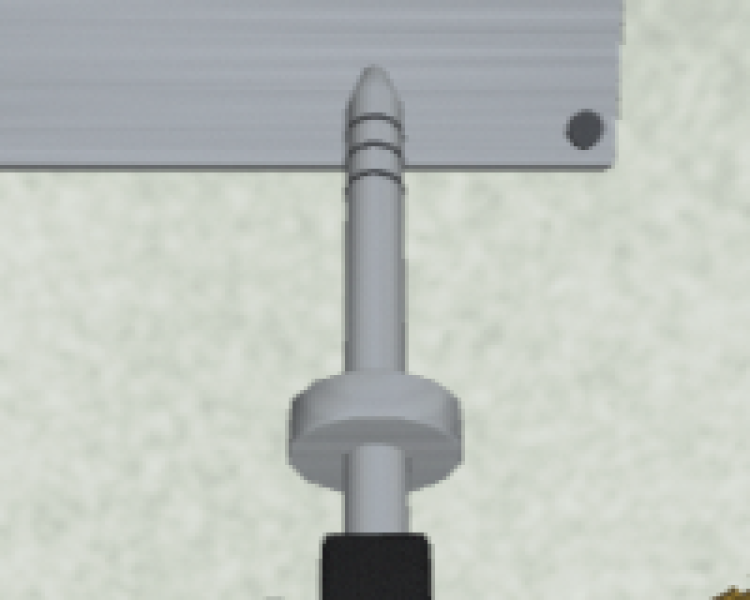

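Run:
```python
import cv2
a=cv2.imread('pics/w8.png')
cv2.imwrite('pics/w8c.png',cv2.resize(a[0:100,210:310],None,fx=6,fy=6,interpolation=3))
```

```text
(no output)
```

View pics/w8c.png

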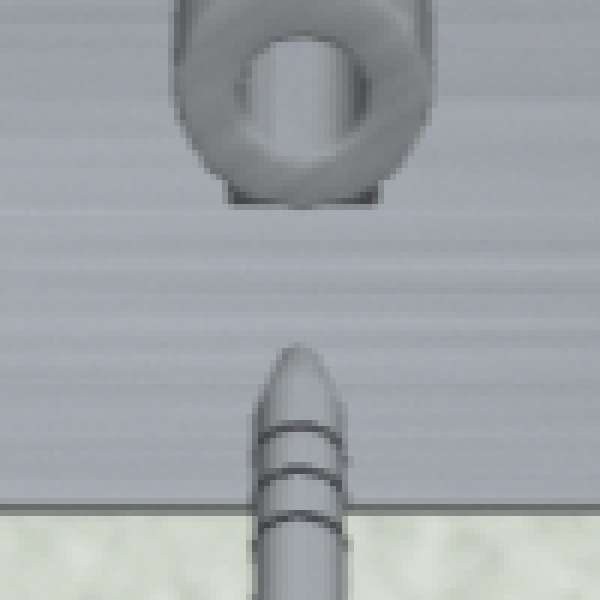

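Run:
```python
from h import *
T=np.array([[ 0.0006,-0.9687,-0.2481,0.066],[1,.0007,0,-.0003],[.0002,-.2481,.9687,-.162],[0,0,0,1]])
K=np.array([[294.727,0,260.0195],[0,294.727,194.5862],[0,0,1]])
o,d=rodtool()
# predicted row->width for shank
xs=np.linspace(-58,-2,200);pr=[]
for x in xs:
    X=o+d*x/1000;q=T[:3,:3].T@(X-T[:3,3]);pr.append(((K@q/q[2])[1],294.727*.01/q[2]))
pr=np.array(pr)
for f in ('w7.png','w8.png'):
    d0=np.load(f'pics/{f}.npy',allow_pickle=True).item();g=d0['pix'].astype(float)
    for row in (70,75,80,85,90,95,100,105,110,115,120,125,130):
        L=g[row,235:285].sum(1)/3
        G=np.abs(np.gradient(cv2.GaussianBlur(L[None],(1,1),0)[0]))
        def pk(a,b):
            i=a+np.argmax(G[a:b]); y0,y1,y2=G[i-1],G[i],G[i+1]; return 235+i+.5*(y0-y2)/(y0-2*y1+y2+1e-9)
        l,rr=pk(10,24),pk(26,40)
        print(f,row,round(l,2),round(rr,2),'w',round(rr-l,2),'pred',round(np.interp(row,pr[:,0],pr[:,1]),2))
```

```text
w7.png 70 251.77 267.08 w 15.31 pred 15.06
w7.png 75 251.67 267.2 w 15.53 pred 15.16
w7.png 80 251.91 266.82 w 14.9 pred 15.28
w7.png 85 251.25 267.61 w 16.36 pred 15.39
w7.png 90 251.21 267.95 w 16.74 pred 15.5
w7.png 95 251.7 267.53 w 15.83 pred 15.62
w7.png 100 251.64 267.78 w 16.15 pred 15.73
w7.png 105 251.18 267.51 w 16.33 pred 15.85
w7.png 110 251.18 268.02 w 16.84 pred 15.96
w7.png 115 251.15 267.96 w 16.8 pred 16.08
w7.png 120 251.14 267.99 w 16.86 pred 16.19
w7.png 125 251.17 268.15 w 16.98 pred 16.3
w7.png 130 251.18 268.08 w 16.9 pred 16.42
w8.png 70 251.64 262.1 w 10.46 pred 15.06
w8.png 75 251.22 267.21 w 15.99 pred 15.16
w8.png 80 251.9 266.87 w 14.97 pred 15.28
w8.png 85 251.0 262.16 w 11.16 pred 15.39
w8.png 90 251.1 267.89 w 16.8 pred 15.5
w8.png 95 251.78 267.51 w 15.72 pred 15.62
w8.png 100 251.24 267.44 w 16.19 pred 15.73
w8.png 105 251.22 267.41 w 16.19 pred 15.85
w8.png 110 251.24 267.92 w 16.67 pred 15.96
w8.png 115 251.3 267.9 w 16.61 pred 16.08
w8.png 120 251.23 267.94 w 16.71 pred 16.19
w8.png 125 251.21 267.9 w 16.69 pred 16.3
w8.png 130 251.27 268.02 w 16.75 pred 16.42
```

Run:
```python
from h import *
p,R=ins(75,mx=15.3);print(delta(p,R))
```

```text
[ 1.2    0.043  0.803 -0.001 -0.002 -0.019]
```

Call:
play_rows(
  deltas=[
    [0.3, 0.02, 0.2, 0, 0, 0, 5],
    [0.7, 0.04, 0.47, 0, 0, -0.02, 5],
    [1.05, 0.04, 0.7, 0, 0, -0.02, 5],
    [1.2, 0.04, 0.8, 0, 0, -0.02, 5],
    [1.2, 0.04, 0.8, 0, 0, -0.02, 5],
    [1.2, 0.04, 0.8, 0, 0, -0.02, 5],
  ],
)

```text
time_s: 18.25
tcp_pos: [0.6459, -0.0425, 0.1726]
ee_rot: [[-0.974, 0.227, -0.0], [0.227, 0.974, -0.0], [-0.0, -0.0, -1.0]]
wrist_force: [-0.2, 0.4, -1.9]
gripper_width: 0.179
```

Run:
```python
from h import *
p,R=ins(75,mx=15.3);print(delta(p,R))
c=wcam('w9.png');st();p,R=ins(75,mx=15.3);print(delta(p,R))
a=cv2.imread('pics/w9.png')
cv2.imwrite('pics/w9c.png',cv2.resize(a[0:100,210:310],None,fx=6,fy=6,interpolation=3))
print(proj(c,jw(15.3,0,115)))
```

```text
[-0.011 -0.027 -0.004 -0.002  0.     0.015]
18.3 [ 0.646  -0.0425  0.1726] az 166.8741648731789 z [ 0.     -0.0002 -1.    ] M [-0.026  -0.1647 -0.0004] F [ 0.531  -0.3727 -1.1688] w 15.916349873097776 j [  10.5299   26.2518   -0.2464    0.0121  -63.5022 -113.6611]
[-0.006 -0.028 -0.005 -0.002  0.001  0.015]
[257.9656  55.9322]
```

View pics/w9c.png

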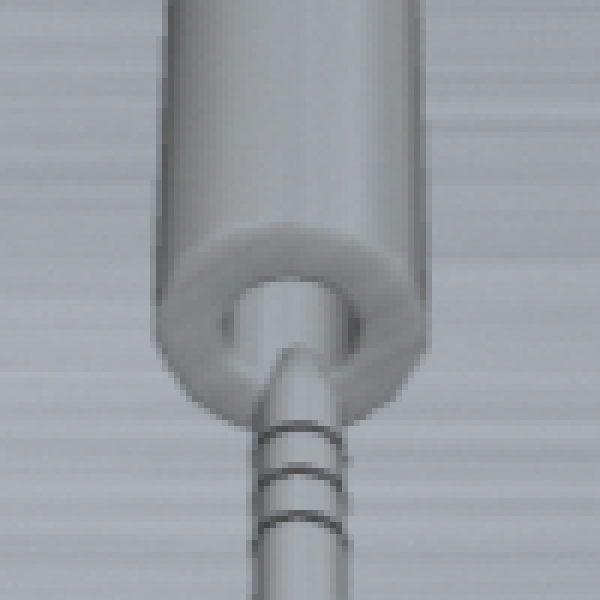

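Run:
```python
from h import *
d0=np.load('pics/w9.png.npy',allow_pickle=True).item();c=dict(camera_matrix=d0['K'],R=d0['R'],t=d0['t'])
s=r.sense();o,d=rodtool();print(d0['K'])
tip=o-.07*d
X=s['tcp_pos']+s['ee_rot']@tip;print(proj(c,X))
Rw=c['R'].T;cw=-Rw@c['t']
print('T rec',s['ee_rot'].T@Rw, s['ee_rot'].T@(cw-s['tcp_pos']))
T=np.array([[ 0.0006,-0.9687,-0.2481,0.066],[1,.0007,0,-.0003],[.0002,-.2481,.9687,-.162],[0,0,0,1]])
print(pt(T,d0['K'],tip), o)
```

```text
[[294.727    0.     260.0195]
 [  0.     294.727  194.5862]
 [  0.       0.       1.    ]]
[258.7009  61.368 ]
T rec [[ 0.0007 -0.9693 -0.2461]
 [ 1.      0.0006  0.0004]
 [-0.0002 -0.2461  0.9693]] [ 0.0684  0.0003 -0.162 ]
[259.7387  56.7187] [ 0.0496 -0.0005  0.0147]
```

Run:
```python
from h import *
for i in range(3):
    s=r.sense();c=r.capture('wrist');print(c['T_tool_cam'][:3,3],c['T_tool_cam'][:3,2],s['tcp_pos'],s['ee_rot'][:,0])
```

```text
[ 0.0683  0.0003 -0.162 ] [-0.2461  0.0004  0.9692] [ 0.646  -0.0425  0.1726] [-0.9739  0.2271 -0.0001]
[ 0.0683  0.0003 -0.162 ] [-0.2461  0.0004  0.9692] [ 0.6461 -0.0424  0.1726] [-0.9739  0.2271 -0.0001]
[ 0.0683  0.0003 -0.162 ] [-0.2461  0.0004  0.9692] [ 0.646  -0.0424  0.1725] [-0.9739  0.2271  0.0001]
```

Run:
```python
from h import *
for i in (50,20):
    p,R=ins(i,mx=15.3);print(delta(p,R))
```

```text
[ 0.809 -0.032  0.56  -0.001 -0.004  0.015]
[ 1.792 -0.031  1.249 -0.001 -0.004  0.015]
```

Call:
play_rows(
  deltas=[
    [0, -0.03, 0, 0, 0, 0.01, 5],
    [0.1, -0.03, 0.07, 0, 0, 0.01, 5],
    [0.3, -0.03, 0.21, 0, 0, 0.01, 5],
    [0.5, -0.03, 0.35, 0, 0, 0.01, 5],
    [0.7, -0.03, 0.49, 0, 0, 0.01, 5],
    [0.81, -0.03, 0.56, 0, 0, 0.01, 5],
  ],
)

```text
time_s: 19.05
tcp_pos: [0.6247, -0.0383, 0.1577]
ee_rot: [[-0.974, 0.228, -0.002], [0.228, 0.974, -0.0], [0.002, -0.001, -1.0]]
wrist_force: [0.8, 0.4, -1.1]
gripper_width: 0.181
```

Run:
```python
from h import *
c=wcam('w10.png');st();p,R=ins(20,mx=15.3);print(delta(p,R))
a=cv2.imread('pics/w10.png')
cv2.imwrite('pics/w10c.png',cv2.resize(a[40:200,190:330],None,fx=3.75,fy=3.75,interpolation=3))
```

```text
19.1 [ 0.6244 -0.0383  0.1576] az 166.8347222019873 z [-0.0025 -0.     -1.    ] M [ 0.0564 -0.0457  0.0061] F [-1.4567  0.072  -1.3933] w 15.728413044311242 j [  11.278    25.019    -4.586    -0.0315  -60.5342 -114.4277]
[ 0.914  0.005  0.658 -0.007 -0.028  0.007]
```

View pics/w10c.png

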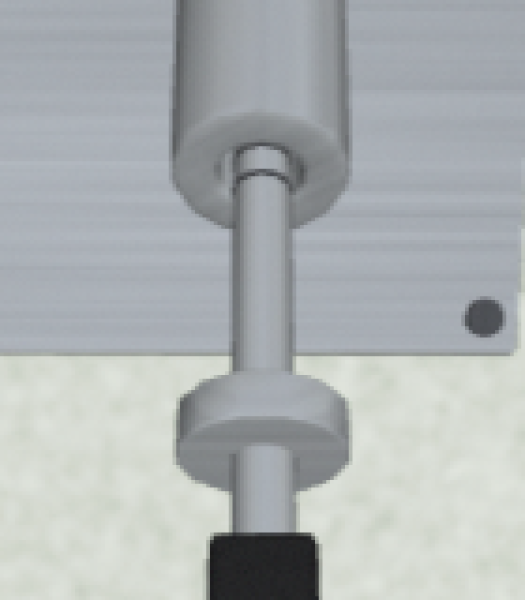

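Call:
play_rows(
  deltas=[
    [0.15, 0, 0.11, 0, 0, 0, 5],
    [0.35, 0, 0.25, 0, -0.02, 0, 5],
    [0.55, 0, 0.39, 0, -0.02, 0, 5],
    [0.75, 0, 0.54, 0, -0.03, 0, 5],
    [0.91, 0, 0.66, 0, -0.03, 0, 5],
    [0.91, 0, 0.66, 0, -0.03, 0, 5],
  ],
)

```text
time_s: 19.7
tcp_pos: [0.6025, -0.0332, 0.1412]
ee_rot: [[-0.974, 0.228, 0.0], [0.228, 0.974, -0.001], [-0.0, -0.001, -1.0]]
wrist_force: [-0.7, 0.2, -1.6]
gripper_width: 0.178
```

Run:
```python
from h import *
st();p,R=ins(4,mx=15.3);print(delta(p,R))
```

```text
19.7 [ 0.6025 -0.0332  0.1412] az 166.837581487686 z [ 0.0002 -0.0008 -1.    ] M [ 0.0397 -0.1615 -0.0191] F [-0.7347  0.158  -1.5942] w 15.482059771417132 j [  12.2243   23.8136   -9.2132    0.0568  -56.9738 -115.4177]
[ 0.542  0.008  0.367 -0.009  0.004  0.008]
```

Call:
play_rows(
  deltas=[
    [0.12, 0, 0.08, 0, 0, 0, 5],
    [0.26, 0, 0.18, 0, 0, 0, 5],
    [0.4, 0, 0.27, 0, 0, 0, 5],
    [0.54, 0, 0.37, 0, 0, 0, 5],
    [0.54, 0, 0.37, 0, 0, 0, 5],
  ],
)

```text
time_s: 20.2
tcp_pos: [0.5895, -0.0302, 0.132]
ee_rot: [[-0.974, 0.228, 0.0], [0.228, 0.974, -0.001], [-0.001, -0.001, -1.0]]
wrist_force: [-0.6, -0.1, -1.2]
gripper_width: 0.178
```

Run:
```python
from h import *
st();c=wcam('w11.png');p,R=ins(0,mx=15.3);print(delta(p,R))
a=cv2.imread('pics/w11.png')
cv2.imwrite('pics/w11c.png',cv2.resize(a[90:200,200:320],None,fx=5,fy=5,interpolation=3))
```

```text
20.2 [ 0.5895 -0.0302  0.132 ] az 166.8327902338226 z [ 0.0004 -0.0007 -1.    ] M [ 0.0277 -0.1833  0.0168] F [-0.5782 -0.0503 -1.2205] w 15.514801746748388 j [  12.8032   23.1703  -11.7759    0.0546  -55.0433 -116.0017]
[ 0.159  0.003  0.103 -0.006  0.015  0.008]
```

View pics/w11c.png

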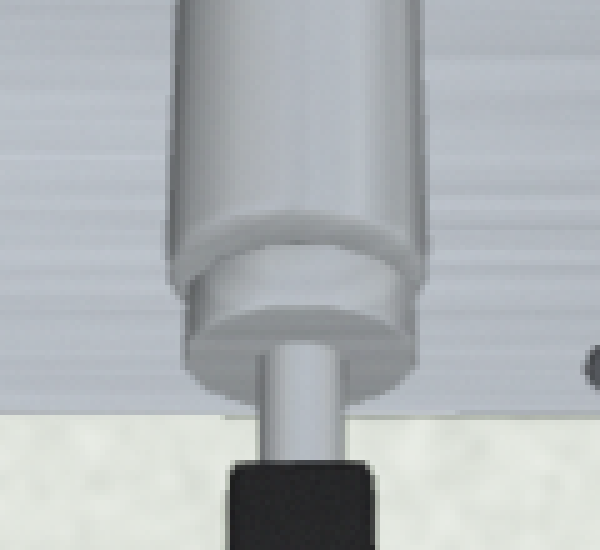

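Call:
play_rows(
  deltas=[
    [0.06, 0, 0.04, 0, 0, 0, 5],
    [0.12, 0, 0.08, 0, 0, 0, 5],
    [0.17, 0, 0.12, 0, 0, 0, 5],
    [0.17, 0, 0.12, 0, 0, 0, 5],
  ],
)

```text
time_s: 20.65
tcp_pos: [0.5872, -0.0294, 0.1303]
ee_rot: [[-0.974, 0.227, 0.004], [0.227, 0.974, -0.001], [-0.004, 0.0, -1.0]]
wrist_force: [1.6, -1.7, 0.2]
gripper_width: 0.183
```

Run:
```python
from h import *
st();p,R=ins(0,mx=15.3);print(delta(p,R))
```

```text
20.65 [ 0.5872 -0.0294  0.1303] az 166.8587159273174 z [ 0.0043 -0.001  -1.    ] M [-0.3346 -0.7174  0.0622] F [ 1.5887 -1.6916  0.2276] w 15.906253663491347 j [  12.968    22.964   -12.4335    0.1352  -54.3727 -116.1878]
[ 0.043 -0.004  0.022  0.001  0.051  0.012]
```

Call:
play_rows(
  deltas=[
    [0.06, 0, 0.04, 0, 0, 0, 5],
    [0.1, 0, 0.07, 0, 0, 0, 5],
    [0.1, 0, 0.07, 0, 0, 0, 5],
    [0.1, 0, 0.07, 0, 0, 0, 5],
  ],
)

```text
time_s: 21.05
tcp_pos: [0.5873, -0.0292, 0.1303]
ee_rot: [[-0.974, 0.226, 0.01], [0.226, 0.974, -0.002], [-0.01, 0.001, -1.0]]
wrist_force: [5.7, -4.0, 5.3]
gripper_width: 0.18
```

Run:
```python
from h import *
st();c=wcam('w12.png');p,R=ins(0,mx=15.3);print(delta(p,R))
a=cv2.imread('pics/w12.png')
cv2.imwrite('pics/w12c.png',cv2.resize(a[90:200,200:320],None,fx=5,fy=5,interpolation=3))
```

```text
21.05 [ 0.5873 -0.0292  0.1303] az 166.9106995683504 z [ 0.0101 -0.0017 -0.9999] M [-1.057  -1.5867  0.088 ] F [ 5.6639 -4.0437  5.2815] w 15.660308236272423 j [  13.0417   22.8082  -12.741     0.2772  -53.9071 -116.293 ]
[ 0.043 -0.011  0.023  0.008  0.118  0.023]
```

View pics/w12c.png

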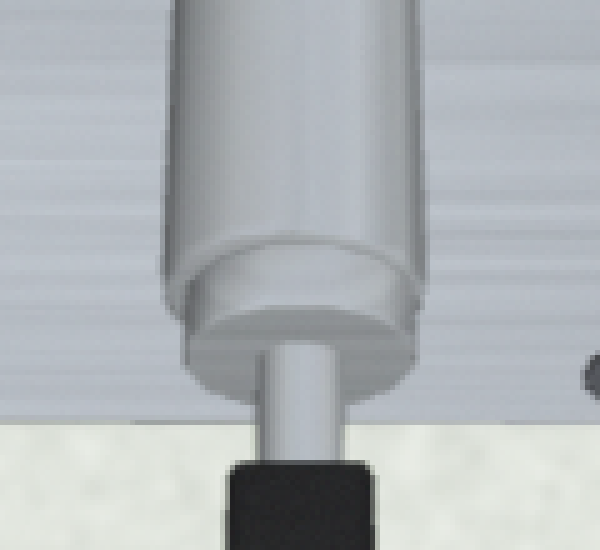

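Call:
play_rows(
  deltas=[
    [-0.15, 0, -0.11, 0, 0, 0, 5],
    [-0.35, 0, -0.25, 0, 0, 0, 5],
    [-0.65, 0, -0.46, 0, 0, 0, 5],
    [-1, 0, -0.7, 0, 0, 0, 5],
    [-1.4, 0, -0.98, 0, 0, 0, 5],
    [-1.8, 0, -1.26, 0, 0, 0, 5],
    [-2.2, 0, -1.54, 0, 0, 0, 5],
    [-2.6, 0, -1.82, 0, 0, 0, 5],
    [-3, 0, -2.1, 0, 0, 0, 5],
    [-3.5, 0, -2.45, 0, 0, 0, 5],
    [-3.9, 0, -2.73, 0, 0, 0, 5],
    [-3.9, 0, -2.73, 0, 0, 0, 5],
  ],
)

```text
time_s: 22.3
tcp_pos: [0.6803, -0.0512, 0.1968]
ee_rot: [[-0.974, 0.228, 0.004], [0.228, 0.974, -0.001], [-0.004, 0.0, -1.0]]
wrist_force: [-0.5, -0.8, -0.9]
gripper_width: 0.18
```

Run:
```python
from h import *
st();c=wcam('w13.png')
a=cv2.imread('pics/w13.png')
cv2.imwrite('pics/w13c.png',cv2.resize(a[0:200,180:340],None,fx=3,fy=3,interpolation=3))
c=cap('top','top1.png');a=cv2.imread('pics/top1.png')
cv2.imwrite('pics/top1p.png',cv2.resize(a[190:250,95:165],None,fx=8,fy=8,interpolation=3))
print(r.spot_in('top','reading_plate')[:2])
for uv in [(128,218)]: print(ray(c,uv,.01))
```

```text
22.3 [ 0.6803 -0.0512  0.1968] az 166.80851773224921 z [ 0.0036 -0.0007 -1.    ] M [ 0.0183 -0.1349 -0.0105] F [-0.4789 -0.7651 -0.9292] w 15.637114854203762 j [   9.2781   28.4848    7.0554    0.0799  -68.3746 -112.4989]
[{'centre': [0.4546, 0.3584, 0.01], 'score': 0.93}]
[0.455  0.3375 0.01  ]
```

View pics/w13c.png

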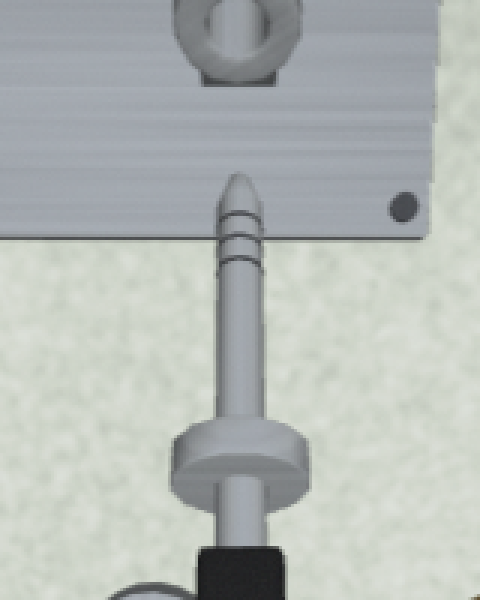

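View pics/top1p.png

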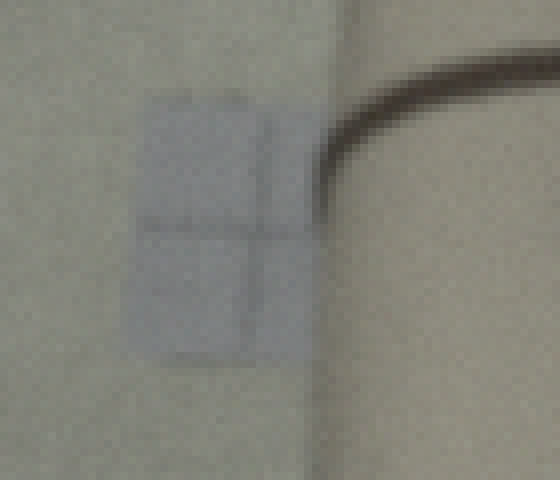

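```bash
cat >> h.py <<'E'
def fin(c,z,az):
    R=toolR(az,0);o,d=rodtool();return np.r_[c,z]-R@(o-.07*d),R
E
python3 - <<'E'
from h import *
d=np.load('jig.npy')
print(delta([.70,.10,.26],toolR(-3,20)))
p,R=fin([.4565,.337],.13,10);o,dd=rodtool();print(p,R@dd,delta(p,R))
E
```

```text
[ 0.518  6.072 -2.589  0.262  2.991 -2.026]
[0.5737 0.3582 0.1136] [ 0.9847  0.1742 -0.0004] [ 7.792 14.979  3.265  1.411  6.901 -4.492]
```

Call:
play_rows(
  deltas=[
    [0, 0.3, -0.5, 0, 0.1, -0.1, 5],
    [0, 1.2, -1.2, 0, 0.4, -0.3, 5],
    [0.1, 2.6, -2, 0.1, 1, -0.7, 5],
    [0.3, 4.2, -2.5, 0.2, 1.9, -1.3, 5],
    [0.6, 5.8, -2.6, 0.3, 2.9, -1.9, 5],
    [1.4, 7.4, -2.4, 0.5, 3.8, -2.5, 5],
    [2.4, 8.9, -1.8, 0.7, 4.6, -3, 5],
    [3.6, 10.4, -1, 0.9, 5.3, -3.4, 5],
    [4.8, 11.8, 0, 1.1, 5.9, -3.8, 5],
    [6, 13.1, 1.2, 1.2, 6.4, -4.1, 5],
    [7, 14.2, 2.3, 1.3, 6.7, -4.3, 5],
    [7.6, 14.8, 3, 1.4, 6.9, -4.5, 5],
  ],
)

```text
time_s: 23.65
tcp_pos: [0.5752, 0.355, 0.1175]
ee_rot: [[-0.805, -0.177, -0.567], [-0.145, 0.984, -0.102], [0.576, -0.0, -0.817]]
wrist_force: [-0.1, 0.7, -0.8]
gripper_width: 0.18
```

Call:
play_rows(
  deltas=[
    [0, 0, 0, 0, 0, 0, 5],
    [0, 0, 0, 0, 0, 0, 5],
    [0, 0, 0, 0, 0, 0, 5],
    [0, 0, 0, 0, 0, 0, 5],
  ],
)

```text
time_s: 24.05
tcp_pos: [0.5794, 0.3515, 0.1224]
ee_rot: [[-0.81, -0.172, -0.561], [-0.142, 0.985, -0.097], [0.569, 0.001, -0.822]]
wrist_force: [0.3, -0.7, -1.8]
gripper_width: 0.175
```

Run:
```python
from h import *
st();c=wcam('w14.png');cap('scene','scene2.png')
p,R=fin([.4565,.337],.13,10);print(delta(p,R))
a=cv2.imread('pics/w14.png')
cv2.imwrite('pics/w14c.png',cv2.resize(a[0:240,130:390],None,fx=2.5,fy=2.5,interpolation=3))
```

```text
24.05 [0.5794 0.3515 0.1224] az -170.01936855429227 z [-0.561  -0.0969 -0.8221] M [ 0.2707 -1.5453  0.0069] F [ 0.2701 -0.7107 -1.7583] w 15.265599091383725 j [  37.4121   49.8609   35.0324  -15.94   -106.101  -117.6479]
[-0.058  0.294  0.372  0.021  0.048 -0.002]
```

View pics/w14c.png

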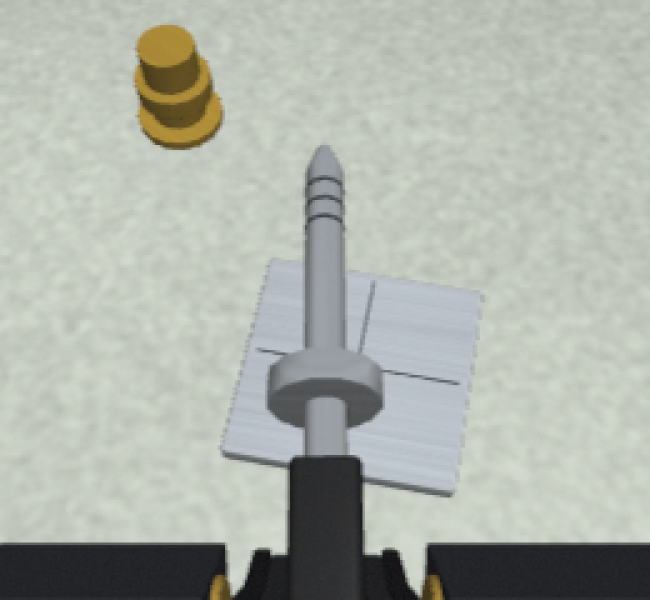

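View pics/scene2.png

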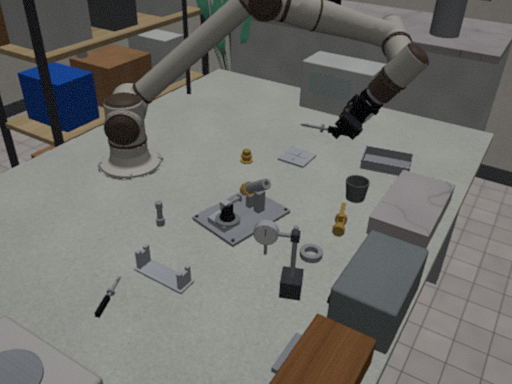

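Run:
```python
from h import *
d0=np.load('pics/w14.png.npy',allow_pickle=True).item();c=dict(camera_matrix=d0['K'],R=d0['R'],t=d0['t'])
u=lambda x,y:(x/2.5+130-.3,y/2.5-.3)
x=ray(c,u(356,365.5),.01);print(x)
C=[ray(c,u(*p),.01) for p in [(268,258),(484,292),(452,493),(222,451)]];print(C,np.mean(C,0))
for z in (.13,.09):
  p,R=fin(x[:2],z,10);print(p,delta(p,R))
o,d=rodtool();s=r.sense();T=s['tcp_pos']+s['ee_rot']@(o-.07*d);print('tip now',T,proj(c,T),'obs',u(324,150))
```

```text
[0.4523 0.3437 0.01  ]
[array([0.4033, 0.2944, 0.01  ]), array([0.4044, 0.3952, 0.01  ]), array([0.5041, 0.3919, 0.01  ]), array([0.5022, 0.295 , 0.01  ])] [0.4535 0.3441 0.01  ]
[0.5695 0.365  0.1136] [ 0.04   0.589  0.441  0.021  0.048 -0.002]
[0.5695 0.365  0.0736] [-0.872  0.586  1.756  0.021  0.048 -0.002]
tip now [0.4617 0.3306 0.138 ] [258.3812  60.1175] obs (259.3, 59.7)
```

Call:
play_rows(
  deltas=[
    [-0.1, 0.1, 0.2, 0, 0, 0, 5],
    [-0.3, 0.25, 0.6, 0, 0.02, 0, 5],
    [-0.55, 0.4, 1.1, 0, 0.04, 0, 5],
    [-0.75, 0.52, 1.5, 0.02, 0.05, 0, 5],
    [-0.85, 0.57, 1.7, 0.02, 0.05, 0, 5],
    [-0.87, 0.58, 1.76, 0.02, 0.05, 0, 5],
    [-0.87, 0.58, 1.76, 0.02, 0.05, 0, 5],
    [-0.87, 0.58, 1.76, 0.02, 0.05, 0, 5],
    [-0.87, 0.58, 1.76, 0.02, 0.05, 0, 5],
  ],
)

```text
time_s: 25.05
tcp_pos: [0.5687, 0.3657, 0.0729]
ee_rot: [[-0.806, -0.175, -0.565], [-0.143, 0.985, -0.101], [0.574, -0.0, -0.819]]
wrist_force: [0.0, -0.4, -1.6]
gripper_width: 0.183
```

Run:
```python
from h import *
st();c=wcam('w15.png')
p,R=fin([.453,.3435],.09,10);print(delta(p,R))
s=r.sense();o,d=rodtool();print('tip',s['tcp_pos']+s['ee_rot']@(o-.07*d),'dir',s['ee_rot']@d)
cs=cap('scene','scene3.png');ct=cap('top','top3.png')
a=cv2.imread('pics/w15.png');cv2.imwrite('pics/w15c.png',cv2.resize(a[0:240,130:390],None,fx=2.5,fy=2.5,interpolation=3))
a=cv2.imread('pics/scene3.png');cv2.imwrite('pics/scene3c.png',cv2.resize(a[90:210,240:420],None,fx=4.4,fy=4.4,interpolation=3))
T=s['tcp_pos']+s['ee_rot']@(o-.07*d);print(proj(cs,T),proj(cs,T+.174*(s['ee_rot']@d)),proj(cs,[.453,.3435,.01]))
```

```text
25.05 [0.5687 0.3657 0.0729] az -169.93455026698922 z [-0.5655 -0.1009 -0.8186] M [ 0.3169 -1.5285  0.0235] F [ 0.0099 -0.409  -1.6184] w 15.930985650019078 j [  38.6349   52.023    32.2949  -16.2509 -101.4646 -117.3367]
[-0.028 -0.05  -0.055 -0.013 -0.013  0.011]
tip [0.4515 0.3443 0.0894] dir [ 0.9845  0.1756 -0.0015]
[297.8606 134.3368] [348.6685 144.2138] [296.4383 155.1627]
```

View pics/w15c.png

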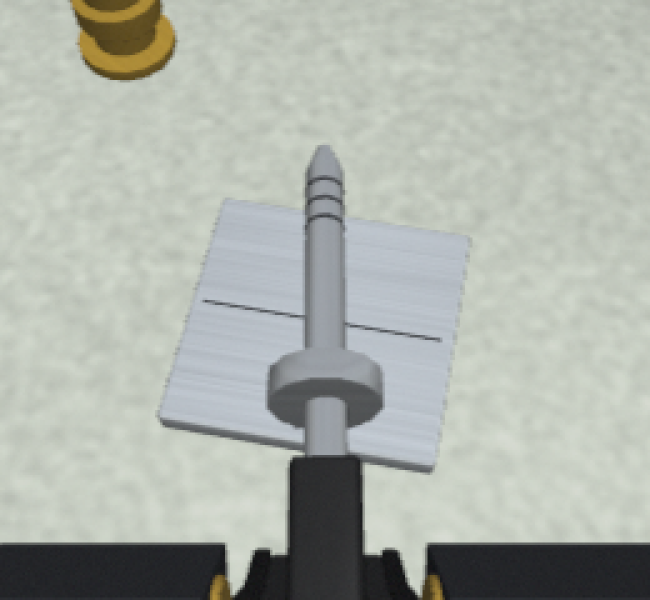

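View pics/scene3c.png

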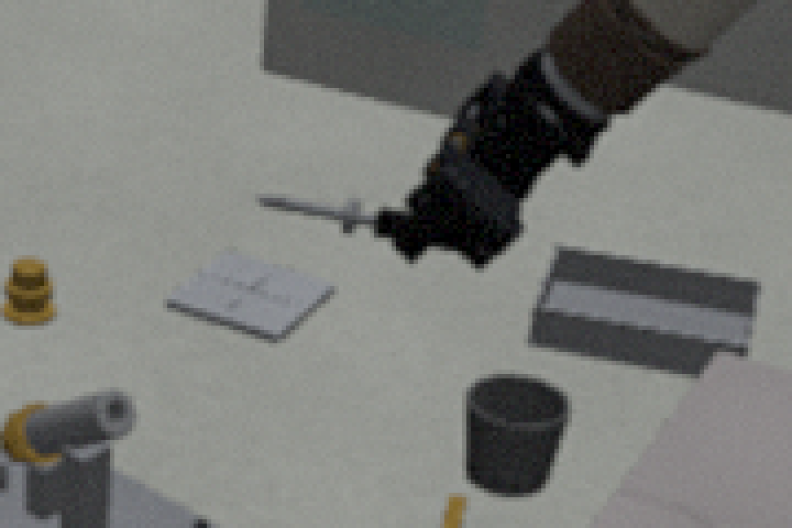

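Call:
play_rows(
  deltas=[
    [0, -0.03, -0.04, 0, 0, 0, 5],
    [0, -0.03, -0.04, 0, 0, 0, 5],
    [0, -0.03, -0.04, 0, 0, 0, 5],
    [0, -0.03, -0.04, 0, 0, 0, 5],
    [0, -0.03, -0.04, 0, 0, 0, 5],
    [0, -0.03, -0.04, 0, 0, 0, 5],
  ],
)

```text
time_s: 25.8
tcp_pos: [0.5689, 0.3651, 0.0729]
ee_rot: [[-0.805, -0.175, -0.567], [-0.143, 0.985, -0.102], [0.576, -0.001, -0.818]]
wrist_force: [-0.3, -0.3, -1.1]
gripper_width: 0.178
```

Run:
```python
from h import *
s=r.sense();st();o,d=rodtool();print('tip',s['tcp_pos']+s['ee_rot']@(o-.07*d),'dir',s['ee_rot']@d,s['joint_velocities'])
a=cv2.imread('pics/top3.png');cv2.imwrite('pics/top3c.png',cv2.resize(a[80:280,90:350],None,fx=3,fy=3,interpolation=3))
```

```text
25.8 [0.5689 0.3651 0.0729] az -169.94894213953864 z [-0.5665 -0.1016 -0.8177] M [ 0.3019 -1.5247  0.009 ] F [-0.2702 -0.2523 -1.0694] w 15.496611463114727 j [  38.5869   52.0649   32.348   -16.2354 -101.5762 -117.3091]
tip [0.4518 0.3437 0.0896] dir [ 0.9844  0.1758 -0.0028] [ 0.0463  0.0782 -0.0157 -0.0073  0.0242  0.0816]
```

View pics/top3c.png

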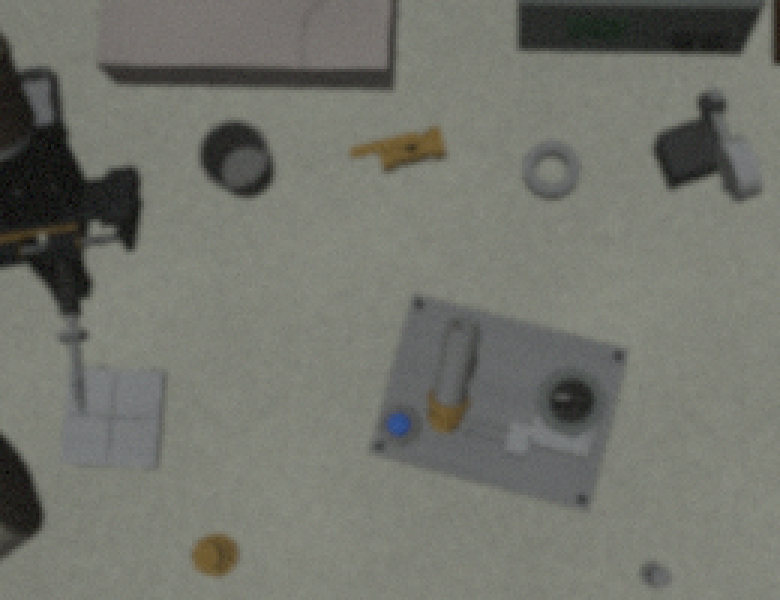

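Run:
```python
from h import *
print(r.finish_job()); st()
```

```text
the job is handed in; nothing more can be done
None
the job is handed in; nothing more can be done
```

I did every step in the order asked and handed the job in at about 25.8 s of the 62 s allowed. The rod was still in the gripper over the reading plate. The hand-in gave no verdict.

- **Clamp knob:** I turned it about 69° clockwise until the wrist moment rose to 0.85 N·m and the jaws were forced slightly open. Afterwards the picture showed the bar about 81° clockwise from the jig's x axis. If the bar lies along that axis at knob zero, which I assumed, this matches the 80° (1.4 rad) stop.
- **Rod choice and grip:** I took the longer rod from the cradle, not the loose smaller one. I gripped the handle with the tool tilted 35°, because the arm cannot reach the tube's slope with a square grip.
- **Insertion:** The rod went into the tube with no noticeable side force. I pushed until the tool stopped moving with about 9 N on it and the wrist picture showed the collar on the rim. I then drew it fully out.
- **Final pose:**
  - The tip is at about (0.452, 0.344, 0.090) m, which is 80 mm above the plate, within about 1–2 mm of its centre.
  - The rod is level to about 0.2° and still.
  - Nothing appears to touch it in the pictures.
- **Other things:** The button and bystanders look unmoved in the last overhead picture, though I did not measure their positions.

**Disagreements between checks:**
- The overhead and wrist cameras put the plate centre about 3 mm apart; I used the wrist view.
- The wrist camera's reported mounting differed by about 2 mm between the first reading and later ones.
- The collar stopped about 1.3 mm earlier than the position I had worked out.

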